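# Check a cheese-press spring on the spring tester

### The job

Check the blue-capped press spring: stand it in the round seat of the tester and let go, then push its cap gently down until its top is level with the red marks on the two posts, hold it there for about two seconds and read the dial, never loading the tester beyond 25 N or squashing the spring well past the marks. Then let the spring come up and stand it upright in the green tray if the dial showed 12 N or more at the marks (needle in the green), or in the red tray if it showed less. Leave everything else where it is.

Things in the scene. Friction and masses are not known exactly. Their poses are not given: they have to be found in the camera images.
- spring_mid (a point): The spring: steel coil, blue foot and cap, 36 mm across all the way up, 64 mm tall (up to 4 mm more or less: old springs sag), 150 g; starts upright in the wooden tray. Point: on its axis, 30 mm above its underside, z up the spring. Its lower 44 mm is firm (sleeve inside): grip it there. The cap gives 1 mm per 1.3 N, up to 20 mm. The foot's lower edge has a bevel 4 mm high, 3.5 mm wide.
- tester: Spring tester: grey base 250 mm long (x -70 to +180 mm), 150 mm wide (y), 20 mm thick; origin on the table under the seat, z up. Dial: 100 mm across, face up, top 40 mm above the table, centred 115 mm along +x. Two posts, 14 x 10 mm, 95 mm tall, stand 62 mm from the seat along +y and -y, each with a red mark; so straddle the spring along the tester's x.
- seat (a point): Middle of the seat's floor on the tester's load plate, 30 mm above the table: a shallow cup 39 mm wide inside and 4 mm deep, its wall 4 mm thick, on a steel plate 68 mm across. The plate sinks 0.05 mm per N. Axes as the tester's.
- mark (a point): The marked height: the point above the middle of the seat that is level with the middle of the red marks on the posts, 55 mm above the seat's floor, 85 mm above the table. The top face of the blue cap is to be brought to this height.
- needle (a joint): The dial's needle, in rad: 0 with the seat empty, growing clockwise by 0.12 rad per N of load on the plate, the spring's own weight (about 1.5 N) included. At 12 N (1.44 rad) the red band ends, the green band begins and the needle points at the seat. It shows the load at this moment only.
- wood_tray: Plain wooden tray where the spring starts, 120 by 120 mm, 4 mm floor, 4 mm walls, rim 12 mm above the table. Origin under its centre. All three trays are fixed to the table.
- green_tray: Green tray for springs that pass, 120 by 120 mm, 4 mm floor, 4 mm walls, rim 12 mm above the table. Origin under its centre.
- red_tray: Red tray for weak springs, same size and shape as the green one. Origin under its centre.
- spare_spring: A shorter coil spring with orange ends, 35 mm across, 40 mm tall, standing, to be left alone. Origin at its underside.
- follower: A wooden mould follower with a knob, 60 mm across, 26 mm tall, to be left alone. Origin at its underside.
- cheese_a: A small pale cheese, 90 mm across, 35 mm tall, to be left alone. Origin at its underside.
- cheese_b: A small golden cheese, 100 mm across, 45 mm tall, to be left alone. Origin at its underside.
- mould: A white plastic cup-shaped mould, 100 mm across, 75 mm tall, to be left alone. Origin at its underside.
- jar: An amber jar, 70 mm across, 90 mm tall, to be left alone. Origin at its underside.
- brush: A wooden brush lying down, to be left alone. Origin at its underside.
Not all that is in view belongs to the job. Several things have the shape of the green_tray; the one meant has the colours described above.

How it is judged:
By the outcome, as a careful person would: the job done as asked, in the order asked, and still so for the second after the job is handed in, with the robot touching nothing.
It also fails if it takes over 72 s, if anything falls off the work surface, if the arm or the gripper's body presses on something with over 40 N, if the wrist force passes 120 N, or if a joint passes its speed limit or range.

### The arm

A 6-joint arm with a two-finger parallel gripper is mounted at the origin on the work surface. World frame = base frame: x ahead of the robot, y to its left, z up, the work surface at z = 0. Lengths are in m, angles in rad, forces in N, time in s.
With the tool pointing down it reaches from about 0.35 to 0.975 m from the base axis. Payload 4.9 kg.
Tool frame: the origin (TCP) lies on the centre line of the jaws, within the pads' length; the fingertips stand 11 mm ahead of it and the grasp point (between the pads) lies 8 mm behind it (manip.finger_overhang is the distance from the TCP to the fingertips, in m); y points along the fingers, z is the direction in which the jaws open and shut, and the axes are right-handed (so a half turn about y gives the same grasp; the last joint's range is limited). The gripper opens to 85 mm and grips with 20 to 120 N. Pads are 22 mm wide; open, the fingers measure 114 mm over their backs; the gripper's body (76 mm by 85 mm) begins 54 mm behind the grasp point. The pads swing forward as they close: fully open they stand 13 mm farther back than shut.
Start: joints at [-1.27, 0.053, 1.613, -0, 1.476, -0.119], TCP at [0.255, -0.571, 0.242] pointing down, gripper open.
Joint ranges: [-3.01, 3.01], [-1.01, 2.22], [0.06, 2.58], [-1.02, 4.17], [0.09, 2.62], [-3.14, 3.14]. Speed limits (rad/s): [2.57, 2.57, 3.14, 3.14, 3.14, 3.14].

### API

Orientations are given as a unit quaternion [w, x, y, z].
In Python, from plant import readout, cams, workorder, manip gives the robot as it stands.
- The arm moves only by the tool play_rows, never from a script. Its arguments are lists of equal length, an entry for each row: "slide": the shift along the tool's x, y, z in cm, a list of three; "yaw": the turn about the tool's y in degrees; "grip": the closure, from -1 (fully open) to 1 (shut), so that 0 is half open. In form: {"slide": [[x, y, z], ...], "yaw": [yaw, ...], "grip": [grip, ...]}. A call has 1 to 12 rows; each row shifts and turns the commanded pose from where the row before left it, along the tool's axes as they then stand; what a row does not reach is not made up. A row lasts 1/10 s, in which the tool goes at most 50 mm and 8.59 degrees, less where a joint would pass 70% of its speed; a pose out of reach is approached as far as the arm can. A call with a gripper value outside its range is refused whole. The fingers move at their own pace and stop on an object; the grip force is fixed at half the most. Time passes only in rows, so rows that do not move let the fingers close. It gives the time, the measured TCP pose, the force and the opening at its end, in the units of the state.
- readout.state(): the state, without advancing time (a new reading comes with each control period).
- cams.grab_frame(name): name is "scene" or "side" or "wrist"; returns a dict with "image" (384x512x3 uint8, red, green, blue), "mtx" (3x3 intrinsics, pixels), "R" (3x3) and "t" (3): a world point X has camera coordinates R X + t; the wrist camera has in their place "mount" (4x4, takes a point from camera to tool coordinates, whose origin is the TCP and whose axes are the tool frame's). Camera axes: x right, y down, z forward; pixel columns grow to the right and rows downward; lengths in m; the calibration is good to about 2 mm. A picture is of the moment at which its call begins: read the wrist's pose just before it. There is no depth.
- workorder.job_done(): hands the job in, once; it reports no verdict.
The state is a dict: "time": time; "joint_pos": joint angles; "joint_vel": joint speeds; "joint_efforts": joint torques, N m; "tool_pos": TCP position; "tool_rot": TCP orientation; "contact_force": force on the tool from outside, world axes, zero at the start; "ft_torque": the same for the moment, N m; "gripper_width": opening from 0.0 (shut) to 1.0 (fully open).
Only numpy, scipy, OpenCV 4.12 (cv2) and the standard library are available. Lean on these libraries where they do the work, as an engineer would, in place of code of your own. Each camera call takes 0.05 s, during which the arm holds its last target.

## Working session

There is one attempt and no reset: what is moved stays moved. The work goes in short steps, Python scripts to look and compute and a tool call to move; the robot and the scene stay as the last step left them, time stands still between calls to the robot, and variables do not carry over. Pictures are saved under pics/ and viewed, and the job is handed in when it is done.

Besides the shell and the picture viewer there is one more tool, called after "Request:" as name([rows], argument=value, ...), one row to a line, values as JSON. play_rows: Moves the arm, as the interface text tells. Its arguments: {"type":"object","properties":{"slide":{"type":"array","items":{"type":"array","items":{"type":"number"}}},"yaw":{"type":"array","items":{"type":"number"}},"grip":{"type":"array","items":{"type":"number"}}},"required":["slide","yaw","grip"]}

```bash
ls; mkdir -p pics; python3 - <<'E'
from plant import readout,cams,manip
import cv2
s=readout.state()
for k,v in s.items(): print(k,v)
print([a for a in dir(manip) if a[0]!='_'])
for n in ["scene","side","wrist"]:
    f=cams.grab_frame(n); cv2.imwrite(f"pics/{n}0.png",cv2.cvtColor(f["image"],cv2.COLOR_RGB2BGR))
    for k in f:
        if k!="image": print(n,k,f[k])
E
```

```text
pics
time 0.0
joint_pos [-1.27000619e+00  5.33307609e-02  1.61430154e+00  2.03925820e-05
  1.47596390e+00 -1.19019326e-01]
joint_vel [-2.78619650e-04 -2.35566541e-03 -4.79699168e-04  8.12886582e-04
  3.01482175e-05  2.11919293e-04]
joint_efforts [ 2.95186073e-04 -3.93679619e+01 -3.70179963e+01 -1.94142258e-04
  6.88185770e-03 -1.76167509e-05]
tool_pos [ 0.2545588  -0.57016072  0.24107465]
tool_rot [ 0.14727963 -0.14739392  0.69229222 -0.69088004]
contact_force [-0.26769854  0.15484626 -0.27232783]
ft_torque [-0.05246332 -0.01251328  0.00099393]
gripper_width 0.9977650534464244
['IKError', 'finger_overhang']
scene mtx [[371.71728882   0.         255.54940435]
 [  0.         371.71728882 191.00065583]
 [  0.           0.           1.        ]]
scene R [[-0.84924001  0.52794956 -0.00778859]
 [ 0.34387315  0.54182746 -0.7669252 ]
 [-0.40067775 -0.65398185 -0.64168924]]
scene t [ 0.41876822 -0.11061108  1.36973217]
side mtx [[440.63279745   0.         257.92362763]
 [  0.         440.63279745 189.64396756]
 [  0.           0.           1.        ]]
side R [[-0.99380867 -0.11109949  0.00111051]
 [-0.07867204  0.69661007 -0.71312349]
 [ 0.07845406 -0.70879568 -0.70103755]]
side t [0.49907523 0.10566192 1.18056854]
wrist mtx [[271.79761164   0.         256.98774026]
 [  0.         271.79761164 192.00581458]
 [  0.           0.           1.        ]]
wrist mount [[-2.06447292e-04  9.45291621e-01  3.26226469e-01 -8.39736899e-02]
 [-8.60015241e-04 -3.26226524e-01  9.45291233e-01 -1.32139030e-01]
 [ 9.99999609e-01 -8.54069205e-05  8.80313783e-04  8.81848423e-04]
 [ 0.00000000e+00  0.00000000e+00  0.00000000e+00  1.00000000e+00]]
```

View pics/scene0.png

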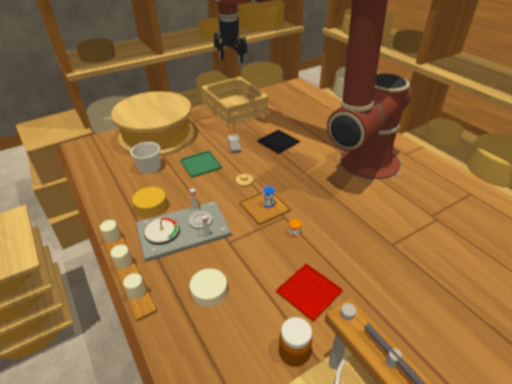

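View pics/side0.png

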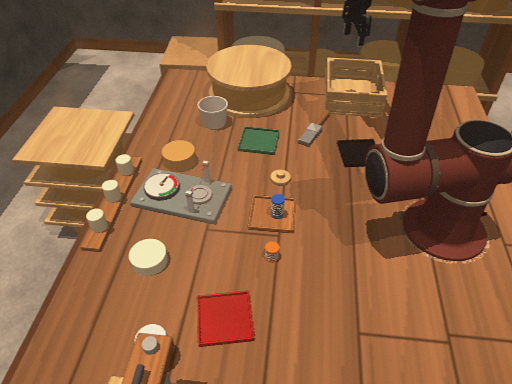

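View pics/wrist0.png

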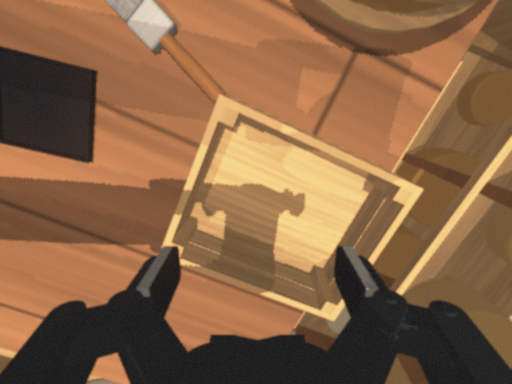

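The scene view shows the spring at about (268,195), the tester's seat at (203,215) and dial at (162,230), the green tray at (200,163) and the red tray at (309,291). The side view shows the spring at (278,205) and the seat at (200,193). The wrist view shows only a crate. I'll zoom in to measure.

```bash
cat > h.py <<'E'
import numpy as np,cv2
from plant import readout,cams
def grab(n,name=None):
    f=cams.grab_frame(n)
    if name: cv2.imwrite(f"pics/{name}.png",cv2.cvtColor(f["image"],cv2.COLOR_RGB2BGR))
    return f
def crop(f,x0,y0,w,h,s,name):
    im=cv2.cvtColor(f["image"],cv2.COLOR_RGB2BGR)[y0:y0+h,x0:x0+w]
    im=cv2.resize(im,None,fx=s,fy=s,interpolation=cv2.INTER_CUBIC)
    for i in range(0,w,10): cv2.line(im,(i*s,0),(i*s,6 if i%50 else 14),(255,255,255),1)
    for i in range(0,h,10): cv2.line(im,(0,i*s),(6 if i%50 else 14,i*s),(255,255,255),1)
    cv2.imwrite(f"pics/{name}.png",im)
def quatR(q):
    from scipy.spatial.transform import Rotation as Ro
    return Ro.from_quat([q[1],q[2],q[3],q[0]]).as_matrix()
def wristRT(f,s):
    # world->cam R,t given state
    T=np.eye(4);T[:3,:3]=quatR(s["tool_rot"]);T[:3,3]=s["tool_pos"]
    M=T@np.array(f["mount"]); Mi=np.linalg.inv(M); return Mi[:3,:3],Mi[:3,3]
def ray2z(uv,K,R,t,z):
    d=R.T@np.linalg.solve(K,np.array([uv[0],uv[1],1.])); c=-R.T@t
    return c+d*(z-c[2])/d[2]
def proj(X,K,R,t):
    p=K@(R@np.array(X)+t); return p[:2]/p[2]
E
python3 - <<'E'
from h import *
f=grab("scene");crop(f,125,180,180,90,4,"sc1")
g=grab("side");crop(g,125,150,180,110,4,"sd1")
K,R,t=[np.array(f[k]) for k in("mtx","R","t")];K2,R2,t2=[np.array(g[k]) for k in("mtx","R","t")]
print(ray2z((203,215),K,R,t,.034),ray2z((200,193),K2,R2,t2,.034))
print(ray2z((162,230),K,R,t,.04),ray2z((161,186),K2,R2,t2,.04))
print("spring",ray2z((268,190),K,R,t,.068),ray2z((278,200),K2,R2,t2,.068))
print("green",ray2z((200.5,163),K,R,t,.004),ray2z((259,140.5),K2,R2,t2,.004))
print("red",ray2z((309,291),K,R,t,.004),ray2z((225.5,319),K2,R2,t2,.004))
E
```

```text
[ 0.65663535 -0.03265694  0.034     ] [ 0.66791648 -0.02800553  0.034     ]
[ 0.78382996 -0.03306734  0.04      ] [ 0.78089551 -0.03726423  0.04      ]
spring [0.45230123 0.00767641 0.068     ] [0.44809397 0.00776043 0.068     ]
green [ 0.53296677 -0.3177121   0.004     ] [ 0.53426251 -0.31868966  0.004     ]
red [0.54046022 0.33070501 0.004     ] [0.53846387 0.32907304 0.004     ]
```

View pics/sc1.png

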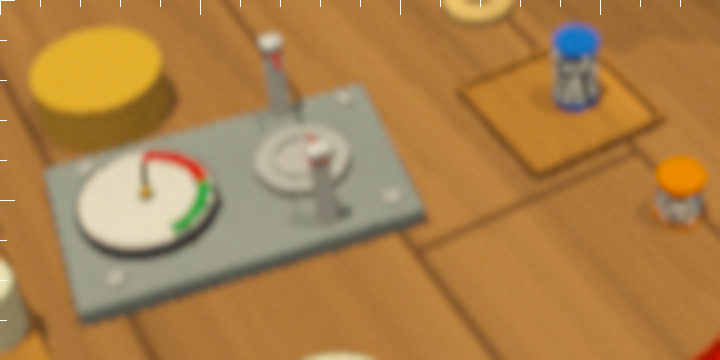

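View pics/sd1.png

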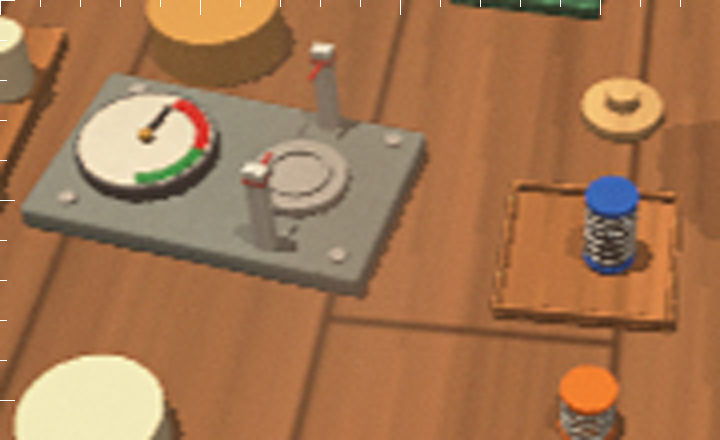

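```bash
cat > fit.py <<'E'
from h import *
from scipy.optimize import least_squares
f=grab("scene");g=grab("side")
C={n:[np.array(q[k]) for k in("mtx","R","t")] for n,q in(("sc",f),("sd",g))}
P=[(-.07,-.075,.02),(-.07,.075,.02),(.18,.075,.02),(.18,-.075,.02),(0,-.062,.095),(0,.062,.095),(0,0,.03),(.115,0,.04)]
sc=[(215,201.5),(231,233.2),(145.5,258.7),(136.3,222.5),(192.7,190),(204.7,216.7),(200.7,219.2),(161.5,230)]
sd=[(231.2,183.7),(215.5,221.2),(131,203),(153,168.7),(205.5,162.5),(188.7,193),(200.2,193.7),(161.5,185)]
def W(p,x): c,s=np.cos(p[2]),np.sin(p[2]); return (p[0]+c*x[0]-s*x[1],p[1]+s*x[0]+c*x[1],x[2])
for use in (("sc",),("sd",),("sc","sd")):
    def r(p): return np.concatenate([proj(W(p,X),*C[n])-uv for n in use for X,uv in zip(P,{"sc":sc,"sd":sd}[n])])
    o=least_squares(r,[.66,-.03,0],loss="soft_l1"); print(use,o.x,np.round(r(o.x),1))
for z in(.060,.064,.068,.072):
    print(z,"spring",ray2z((125+576/4,180+38/4),*C["sc"],z)[:2],ray2z((125+612/4,150+194/4),*C["sd"],z)[:2])
E
python3 fit.py
```

```text
('sc',) [ 0.6693296  -0.02190788 -0.15660859] [ 0.7 -0.9  1.  -1.  -1.1  0.3 -0.8  0.2 -0.1  0.4  0.2  0.5  0.1  0.5
 -0.1 -1.6]
('sd',) [ 0.6678929  -0.02686961 -0.15250003] [ 1.  -0.2 -0.3 -0.1 -1.3  0.3 -0.3 -0.3  0.2  0.1  0.7 -0.  -0.1  0.6
 -0.1 -0.7]
('sc', 'sd') [ 0.66815718 -0.0250428  -0.15191422] [ 0.5 -1.6  0.9 -1.9 -0.8 -0.5 -0.8 -0.4 -0.3 -0.3  0.2 -0.3  0.  -0.3
 -0.  -2.3  0.8  0.2 -0.5  0.4 -1.6  0.8 -0.6  0.2  0.   0.5  0.4  0.4
 -0.4  1.1 -0.3 -0.3]
0.06 spring [ 0.44296999 -0.00066146] [ 0.44888328 -0.00558473]
0.064 spring [0.44567972 0.00332721] [ 0.44870662 -0.0016712 ]
0.068 spring [0.44838946 0.00731588] [0.44852996 0.00224234]
0.072 spring [0.4510992  0.01130455] [0.4483533  0.00615587]
```

```bash
cat > go.py <<'E'
import sys
from h import *
def plan(target,ang=None):
    s=readout.state();R=quatR(s["tool_rot"])
    d=np.array(target)-s["tool_pos"]
    a=np.arctan2(R[1,2],R[0,2])
    print("pos",s["tool_pos"].round(4),"zang",round(a,4),"y",R[:,1].round(3),"grip",round(s["gripper_width"],3),"F",s["contact_force"].round(2),"t",round(s["time"],2))
    print("tool shift cm",(R.T@d*100).round(2))
    if ang is not None:
        e=(ang-a+np.pi/2)%np.pi-np.pi/2
        print("yaw deg about tool y",np.degrees(-e).round(2), "(if y down)")
if __name__=="__main__":
    v=[float(x) for x in sys.argv[1:]]
    plan(v[:3],v[3] if len(v)>3 else None)
E
python3 go.py 0.448 0.004 0.24 -0.153
```

```text
pos [ 0.2547 -0.5706  0.242 ] zang -1.1511 y [-0.  0. -1.] grip 1.001 F [-0.09  0.69  0.17] t 0.35
tool shift cm [-41.07   0.23 -44.59]
yaw deg about tool y -57.18 (if y down)
```

Request:
play_rows([
  [-3.3,0,-3.6],
  [-3.3,0,-3.6],
  [-3.3,0,-3.6],
  [-3.3,0,-3.6],
  [-3.3,0,-3.6],
  [-3.3,0,-3.6],
  [-3.3,0,-3.6],
  [-3.3,0,-3.6],
  [-3.3,0,-3.6],
  [-3.3,0,-3.6],
  [-3.3,0,-3.6],
  [-3.3,0,-3.6],
], yaw=[0,0,0,0,0,0,0,0,0,0,0,0], grip=[-1,-1,-1,-1,-1,-1,-1,-1,-1,-1,-1,-1])

```text
time: 1.55
tool_pos: [0.4405, -0.0128, 0.2427]
tool_rot: [-0.148, 0.147, -0.691, 0.692]
contact_force: [0.7, -0.5, -0.4]
gripper_width: 1.003
```

Request:
play_rows([
  [0,0,0],
  [0,0,0],
  [0,0,0],
  [0,0,0],
  [0,0,0],
  [0,0,0],
  [0,0,0],
], yaw=[-8.2,-8.2,-8.2,-8.2,-8.2,-8.2,-8.0], grip=[-1,-1,-1,-1,-1,-1,-1])

```text
time: 2.25
tool_pos: [0.4402, -0.0148, 0.2424]
tool_rot: [-0.462, 0.462, -0.535, 0.535]
contact_force: [0.5, -0.4, 0.6]
gripper_width: 0.999
```

```bash
python3 go.py 0.448 0.004 0.24 -0.153; python3 -c "
from h import *
print(readout.state()['joint_pos'].round(2))
grab('wrist','w1')"
```

```text
pos [ 0.4402 -0.0148  0.2424] zang -0.1467 y [ 0. -0. -1.] grip 0.999 F [ 0.5  -0.41  0.56] t 2.25
tool shift cm [-1.97  0.24  0.49]
yaw deg about tool y 0.36 (if y down)
[-0.2  -0.42  2.02  0.    1.54 -0.06]
```

View pics/w1.png

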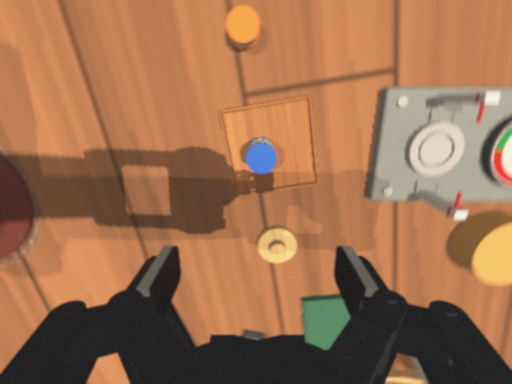

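The wrist view shows the blue cap at (261,156) in the wooden tray, the seat cup at (437,149) and the orange spare spring at (243,25).

```bash
cat > w.py <<'E'
from h import *
s=readout.state();f=grab("wrist")
R,t=wristRT(f,s);K=np.array(f["mtx"])
im=f["image"].astype(int)
m=((im[...,2]>im[...,0]+70)&(im[...,2]>120)).astype(np.uint8)
n,l,st,c=cv2.connectedComponentsWithStats(m)
i=1+np.argmax(st[1:,4]);print("blue",st[i],c[i])
for z in(.064,.068,.072):print(z,ray2z(c[i],K,R,t,z)[:2])
crop(f,200,60,200,150,4,"wc"+str(int(s["time"]*100)))
crop(f,350,60,162,180,4,"wd"+str(int(s["time"]*100)))
print("seat",ray2z((437,149),K,R,t,.032)[:2], "cam",-R.T@t)
E
python3 w.py; ls pics
```

```text
blue [247 143  29  31 701] [261.08987161 158.07560628]
0.064 [0.4479223  0.00179803]
0.068 [0.44798244 0.00264441]
0.072 [0.44804259 0.00349079]
seat [ 0.66914203 -0.02518106] cam [0.45259102 0.06749821 0.37450074]
sc1.png
scene0.png
sd1.png
side0.png
w1.png
wc229.png
wd229.png
wrist0.png
```

View pics/wc229.png

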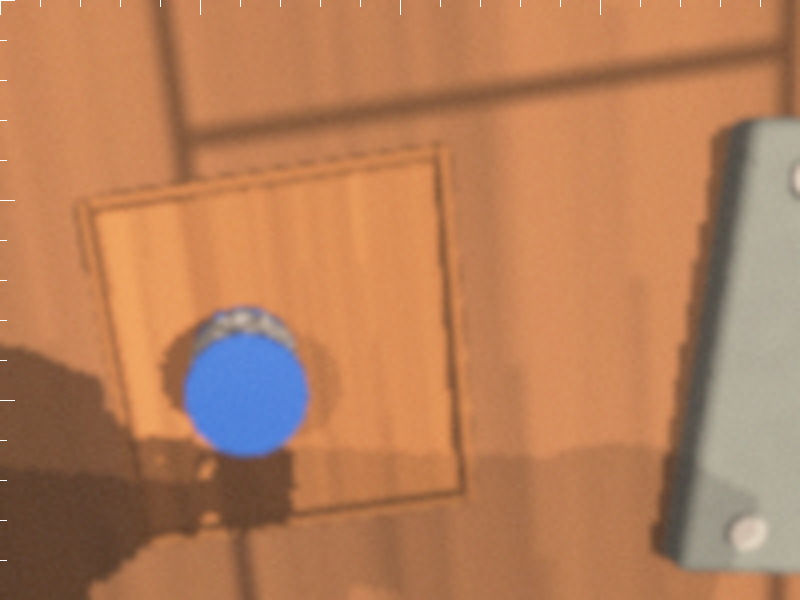

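View pics/wd229.png

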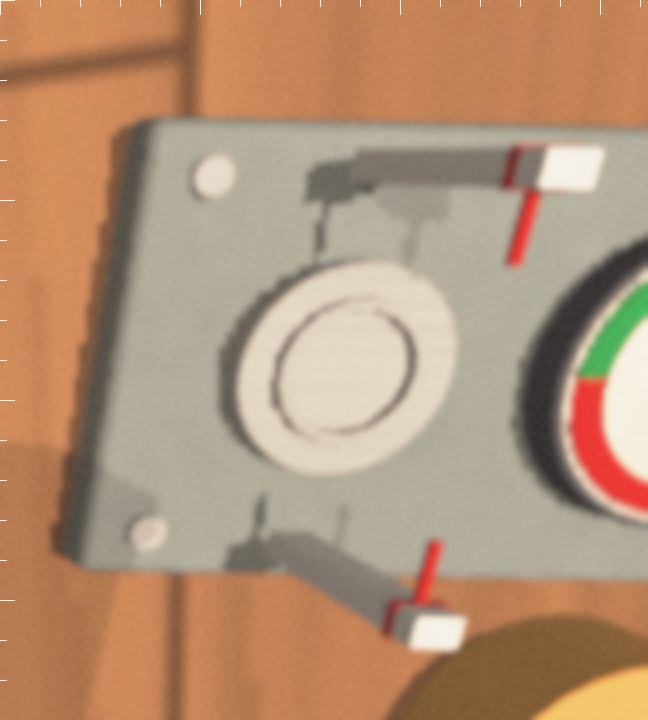

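```bash
python3 go.py 0.448 0.0025 0.022 -0.153
```

```text
pos [ 0.4403 -0.0148  0.2424] zang -0.1529 y [ 0. -0. -1.] grip 1.001 F [ 0.41  1.24 -0.33] t 2.35
tool shift cm [-1.83 22.04  0.5 ]
yaw deg about tool y 0.0 (if y down)
```

Request:
play_rows([
  [-0.9,3.5,0.25],
  [-0.9,3.5,0.25],
  [0,3.5,0],
  [0,2.5,0],
  [0,0,0],
], yaw=[0,0,0,0,0], grip=[-1,-1,-1,-1,-1])

```text
time: 2.85
tool_pos: [0.4448, 0.0028, 0.1081]
tool_rot: [0.458, -0.462, 0.54, -0.535]
contact_force: [-1.0, 0.1, -0.4]
gripper_width: 1.005
```

```bash
python3 go.py 0.448 0.0025 0.022 -0.153; python3 w.py; python3 -c "
from h import *
grab('wrist','w2')"
```

```text
pos [0.4448 0.0028 0.1081] zang -0.1552 y [-0.008  0.001 -1.   ] grip 1.005 F [-1.01  0.08 -0.45] t 2.85
tool shift cm [-0.02  8.61  0.39]
yaw deg about tool y -0.13 (if y down)
blue [243 200  42  18 465] [265.47741935 208.45591398]
0.064 [0.45233065 0.01186346]
0.068 [0.45248789 0.01351719]
0.072 [0.45264513 0.01517092]
seat [0.58770703 0.02745679] cam [0.45925922 0.08473291 0.2402551 ]
```

View pics/w2.png

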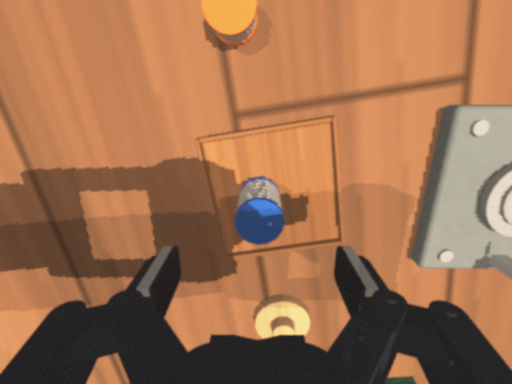

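The cap top is at (260,220) in the wrist view, and the fingers are on either side of it. The mask undercounted because of the shadow.

```bash
python3 - <<'E'
from h import *
s=readout.state();f=grab("wrist")
R,t=wristRT(f,s);K=np.array(f["mtx"]);print(s["tool_pos"])
im=f["image"].astype(int)
m=((im[...,2]>im[...,0]+50)&(im[...,2]>im[...,1]+30)).astype(np.uint8);m[245:]=0
ys,xs=np.nonzero(m);print(xs.min(),xs.max(),ys.min(),ys.max())
crop(f,215,160,90,90,6,"w2c")
for z in(.064,.068,.072):print(z,ray2z((260,220.5),K,R,t,z)[:2])
E
python3 go.py 0.448 0.0025 0.022 -0.153
```

```text
[0.44806406 0.00217337 0.11273252]
234 280 177 241
0.064 [0.45050203 0.00048926]
0.068 [0.45074237 0.00234333]
0.072 [0.45098272 0.00419739]
pos [0.4489 0.002  0.1139] zang -0.154 y [ 0.002 -0.    -1.   ] grip 1.002 F [ 0.5   0.01 -0.25] t 3.0
tool shift cm [-0.03  9.19 -0.12]
yaw deg about tool y -0.06 (if y down)
```

View pics/w2c.png

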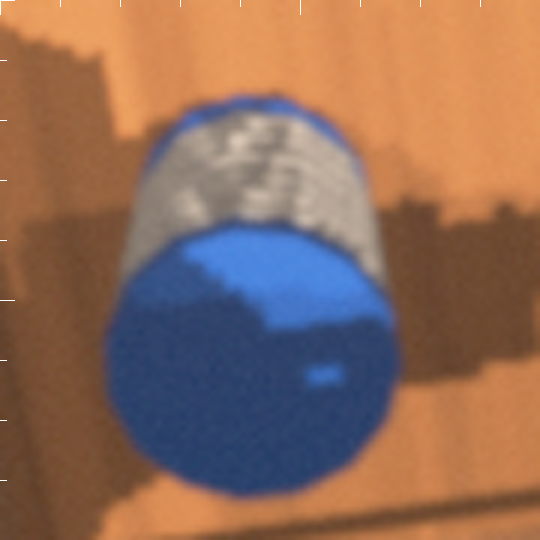

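Cap centre refined to (257,219.7), which gives (0.4485, 0.002). That agrees with the other views, so I'll descend and grip.

Request:
play_rows([
  [0,2.5,-0.05],
  [0,2.5,0],
  [0,2.0,0],
  [0,1.5,0],
  [0,0.7,0],
  [0,0,0],
  [0,0,0],
  [0,0,0],
], yaw=[0,0,0,0,0,0,0,0], grip=[-1,-1,-1,-1,-1,-1,0.4,0.4])

```text
time: 3.8
tool_pos: [0.4487, 0.0021, 0.0218]
tool_rot: [-0.461, 0.46, -0.536, 0.537]
contact_force: [0.5, 0.0, 0.4]
gripper_width: 0.692
```

Request:
play_rows([
  [0,0,0],
  [0,0,0],
  [0,0,0],
  [0,0,0],
  [0,0,0],
], yaw=[0,0,0,0,0], grip=[1,1,1,1,1])

```text
time: 4.3
tool_pos: [0.4483, 0.0022, 0.0213]
tool_rot: [-0.461, 0.46, -0.536, 0.537]
contact_force: [-0.9, 0.1, 5.4]
gripper_width: 0.407
```

```bash
python3 go.py 0.448 0.0025 0.022 -0.153; python3 -c "
from h import *
grab('wrist','w3')
f=grab('side');crop(f,220,150,130,100,6,'s3')"
```

```text
pos [0.4483 0.0022 0.0213] zang -0.1526 y [ 0.002 -0.    -1.   ] grip 0.407 F [-0.9   0.09  5.4 ] t 4.3
tool shift cm [-0.03 -0.07 -0.04]
yaw deg about tool y 0.02 (if y down)
```

View pics/w3.png

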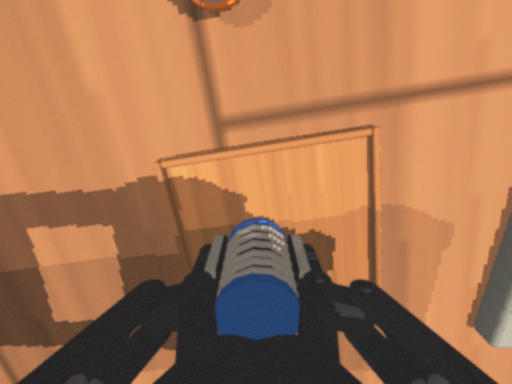

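View pics/s3.png

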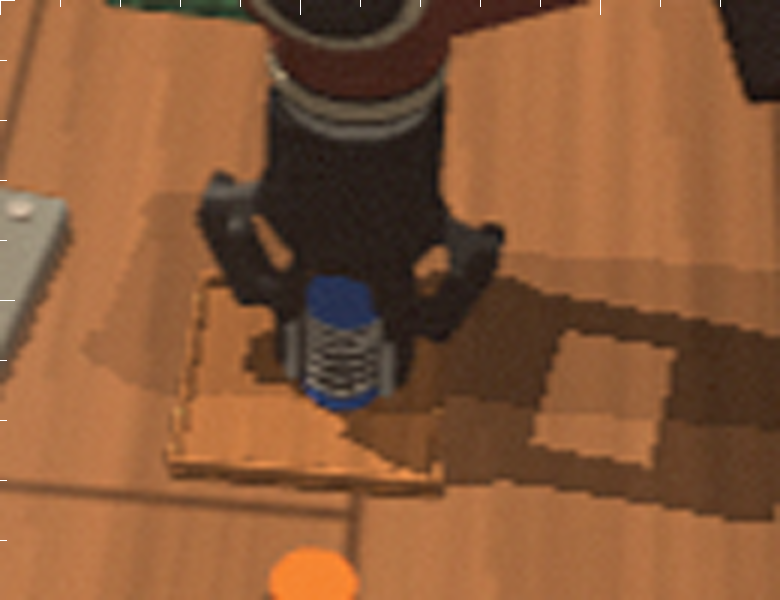

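Spring gripped upright, at (257,305) in the wrist view. Lifting now.

Request:
play_rows([
  [0,-1,0],
  [0,-2,0],
  [0,-2,0],
  [0,-2,0],
  [0,-1,0],
  [0,0,0],
], yaw=[0,0,0,0,0,0], grip=[1,1,1,1,1,1])

```text
time: 5.0
tool_pos: [0.4484, 0.0021, 0.1019]
tool_rot: [-0.461, 0.46, -0.536, 0.538]
contact_force: [0.6, -0.1, -1.3]
gripper_width: 0.406
```

```bash
python3 go.py 0.668 -0.026 0.10 -0.153; python3 -c "
from h import *
grab('wrist','w4')"
```

```text
pos [0.4484 0.0021 0.1019] zang -0.1526 y [ 0.003 -0.001 -1.   ] grip 0.406 F [ 0.6  -0.07 -1.28] t 5.0
tool shift cm [-0.56  0.26 22.13]
yaw deg about tool y 0.02 (if y down)
```

View pics/w4.png

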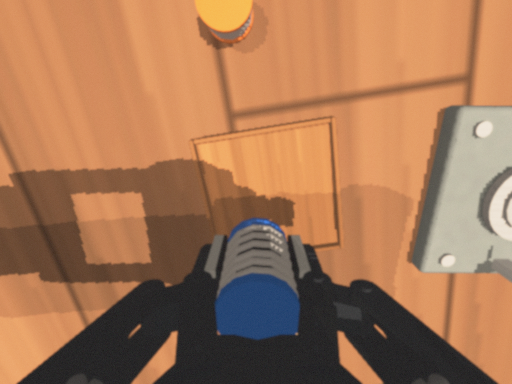

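Request:
play_rows([
  [-0.1,0,2],
  [-0.1,0,3.5],
  [-0.1,0,4],
  [-0.1,0,4],
  [-0.1,0,4],
  [-0.1,0,3],
  [0,0,1.5],
  [0,0,0],
  [0,0,0],
], yaw=[0,0,0,0,0,0,0,0,0], grip=[1,1,1,1,1,1,1,1,1])

```text
time: 5.95
tool_pos: [0.6645, -0.025, 0.0982]
tool_rot: [0.46, -0.461, 0.538, -0.536]
contact_force: [-0.6, -0.1, -1.5]
gripper_width: 0.411
```

```bash
python3 go.py 0.6685 -0.026 0.10 -0.153; python3 -c "
from h import *
grab('wrist','w5')
f=grab('side');crop(f,125,130,130,100,6,'s5')
f=grab('scene');crop(f,125,160,130,100,6,'c5')"
```

```text
pos [ 0.6645 -0.025   0.0982] zang -0.1526 y [-0.004  0.001 -1.   ] grip 0.411 F [-0.57 -0.13 -1.52] t 5.95
tool shift cm [ 0.03 -0.18  0.41]
yaw deg about tool y 0.02 (if y down)
```

View pics/w5.png

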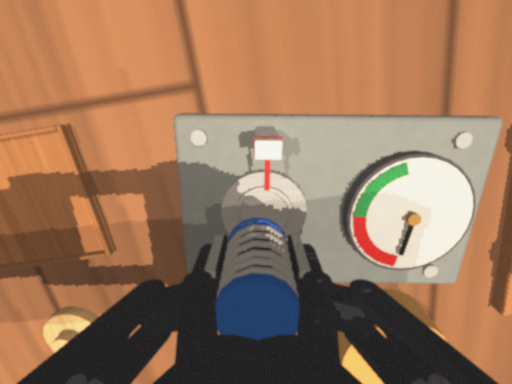

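View pics/s5.png

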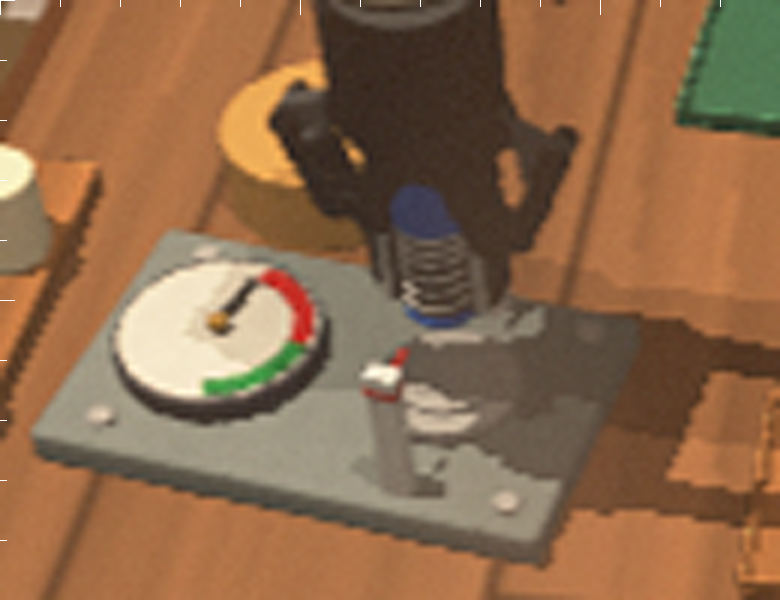

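View pics/c5.png

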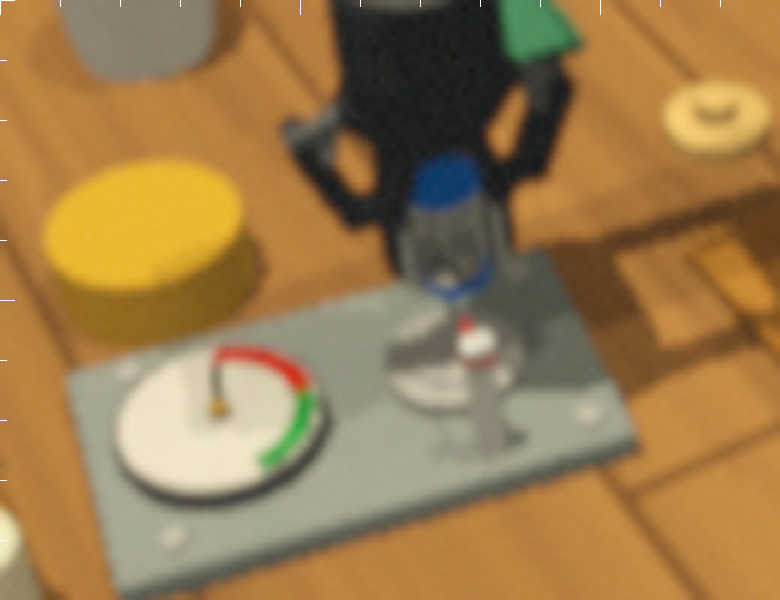

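```bash
python3 go.py 0.6685 -0.026 0.10 -0.153; python3 -c "
from h import *
f=grab('wrist')
crop(f,165,100,185,150,4,'w6');crop(f,330,100,180,190,4,'w6b');s=readout.state();print(s['tool_pos'],s['tool_rot'])"
```

```text
pos [ 0.6645 -0.025   0.0995] zang -0.1525 y [-0.002  0.    -1.   ] grip 0.404 F [-0.87  0.17 -0.85] t 6.1
tool shift cm [ 0.04 -0.06  0.41]
yaw deg about tool y 0.03 (if y down)
[ 0.6647071  -0.02498436  0.09984538] [ 0.46018494 -0.46070116  0.53695835 -0.53633945]
```

View pics/w6.png

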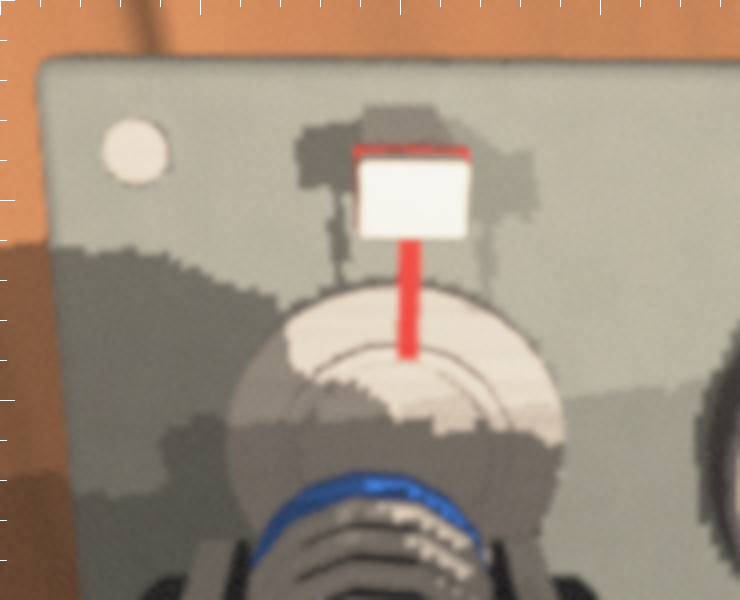

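View pics/w6b.png

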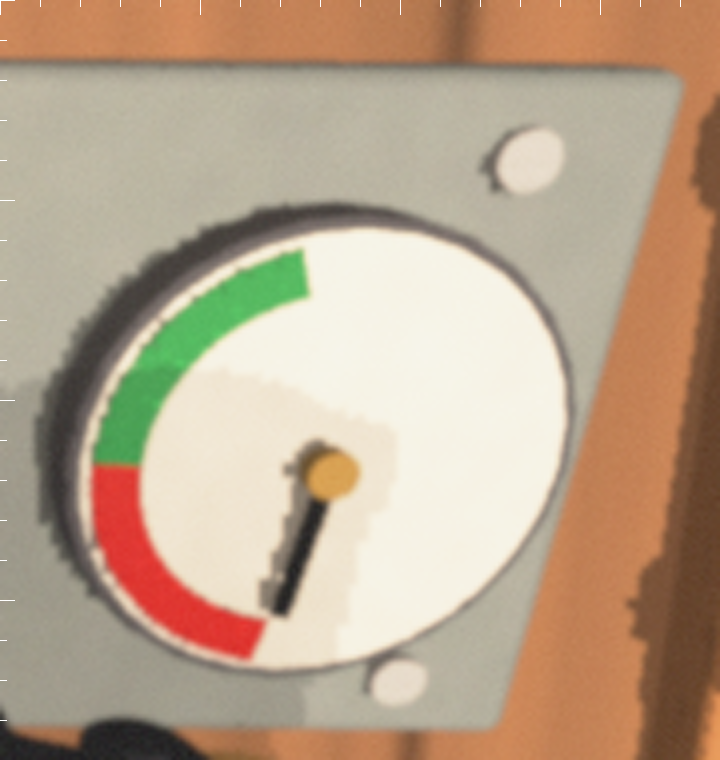

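```bash
cat > fitw.py <<'E'
from h import *
from scipy.optimize import least_squares
f=grab("wrist");s=readout.state()
s["tool_pos"]=np.array([ 0.6647071,-0.02498436,0.09984538]);s["tool_rot"]=np.array([ 0.46018494,-0.46070116,0.53695835,-0.53633945])
C=(np.array(f["mtx"]),)+wristRT(f,s)
P=[(-.07,.075,.02),(.18,.075,.02),(.18,-.075,.02),(0,.062,.095),(0,.034,.03),(-.034,0,.03),(.034,0,.03)]
uv=np.array([(175.5,115),(500.7,117.5),(454.3,282),(268.3,149.5),(264.5,170.5),(222,0),(306.3,0)])
def W(p,x): c,s=np.cos(p[2]),np.sin(p[2]); return (p[0]+c*x[0]-s*x[1],p[1]+s*x[0]+c*x[1],x[2])
def r(p):
    e=np.array([proj(W(p,X),*C) for X in P])-uv; e[5:,1]=0; return e.ravel()
o=least_squares(r,[.668,-.026,-.153],loss="soft_l1");print(o.x);print(r(o.x).reshape(-1,2).round(1))
R,t=C[1:]
# spring foot: front edge in tool frame
T=quatR(s["tool_rot"])
X=ray2z((165+375/4,100+473/4),*C,.0998-.0173);print("foot front edge tool",T.T@(X-s["tool_pos"]))
E
python3 fitw.py
```

```text
[ 0.66987433 -0.02942418 -0.16150376]
[[-3.6 -1.1]
 [ 3.6 -0.5]
 [ 0.7  1.5]
 [ 0.3  0.5]
 [-0.1  0.6]
 [-0.5  0. ]
 [-0.5  0. ]]
foot front edge tool [-0.01486203  0.01734388  0.00153696]
```

```bash
python3 go.py 0.6687 -0.027 0.055 -0.155
```

```text
pos [ 0.665  -0.0251  0.1001] zang -0.1526 y [-0.001  0.    -1.   ] grip 0.41 F [ 0.2   0.78 -0.45] t 6.2
tool shift cm [0.14 4.51 0.4 ]
yaw deg about tool y 0.14 (if y down)
```

Request:
play_rows([
  [0.15,1.0,0.4],
  [0,1.5,0],
  [0,1.5,0],
  [0,0.5,0],
  [0,0,0],
  [0,0,0],
], yaw=[0.14,0,0,0,0,0], grip=[1,1,1,1,1,1])

```text
time: 6.8
tool_pos: [0.6695, -0.0273, 0.055]
tool_rot: [0.46, -0.46, 0.537, -0.537]
contact_force: [0.4, 0.2, -0.6]
gripper_width: 0.408
```

```bash
python3 -c "
from h import *
f=grab('side');crop(f,160,140,90,80,8,'s7')
f=grab('scene');crop(f,160,160,90,80,8,'c7');f=grab('wrist');crop(f,200,120,120,100,6,'w7')"; python3 go.py 0.6687 -0.027 0.0473 -0.155
```

```text
pos [ 0.6702 -0.0274  0.0563] zang -0.1551 y [ 0.002 -0.    -1.   ] grip 0.408 F [ 0.26 -0.71 -2.94] t 6.95
tool shift cm [-0.02  0.9  -0.16]
yaw deg about tool y -0.0 (if y down)
```

View pics/s7.png

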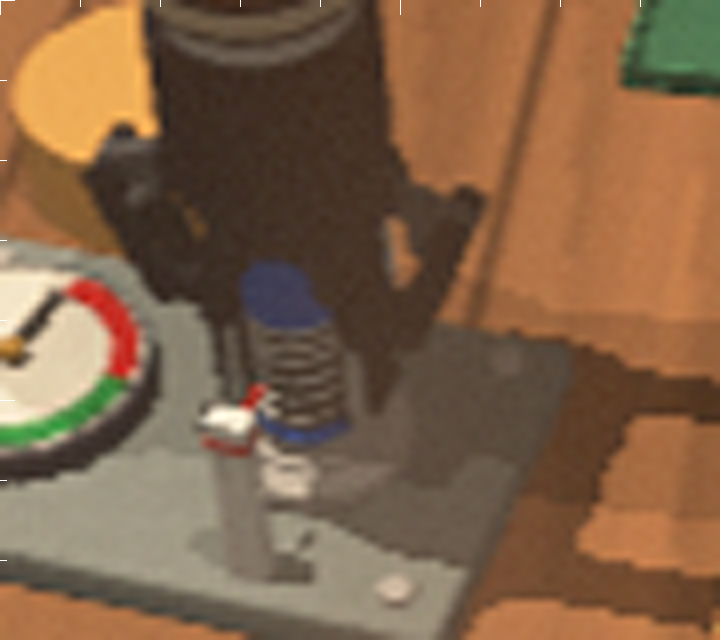

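View pics/c7.png

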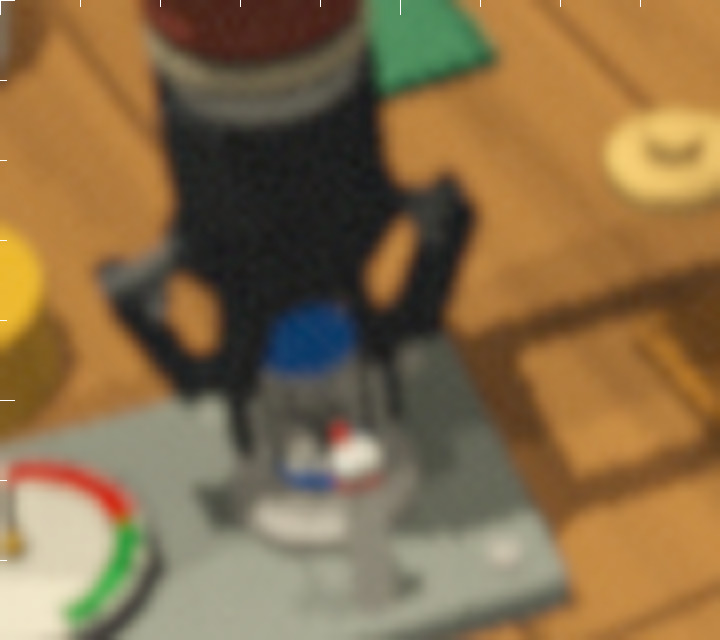

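View pics/w7.png

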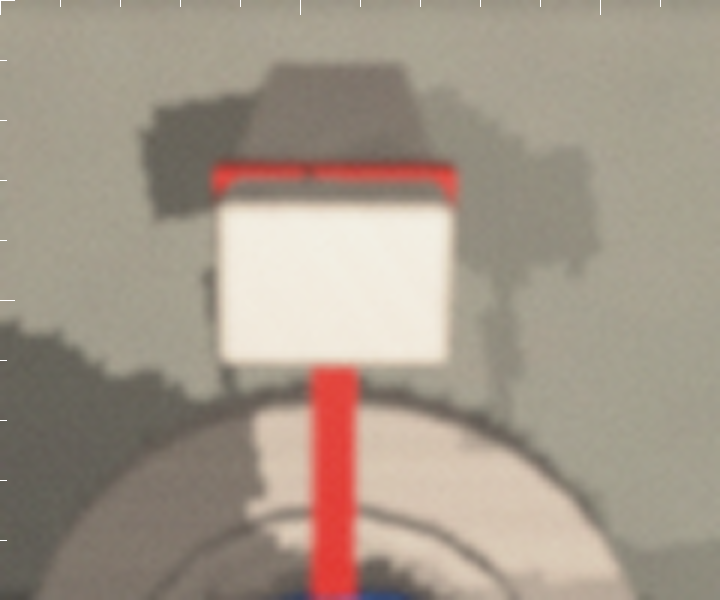

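Tool, post and seat agree to within about 1 mm along the tool's z (post at u≈256, foot at u≈257). Lowering into the cup.

Request:
play_rows([
  [0,0.4,0],
  [0,0.3,0],
  [0,0,0],
  [0,0,0],
], yaw=[0,0,0,0], grip=[1,1,1,1])

```text
time: 7.35
tool_pos: [0.6694, -0.0273, 0.0481]
tool_rot: [0.46, -0.46, 0.537, -0.537]
contact_force: [-0.2, 0.5, -1.3]
gripper_width: 0.405
```

```bash
python3 go.py 0.6687 -0.027 0.0473 -0.155;python3 -c "
from h import *
f=grab('wrist','w8')"
```

```text
pos [ 0.6694 -0.0273  0.0481] zang -0.1551 y [-0.  0. -1.] grip 0.405 F [-0.15  0.49 -1.34] t 7.35
tool shift cm [-0.02  0.08 -0.07]
yaw deg about tool y -0.01 (if y down)
```

View pics/w8.png

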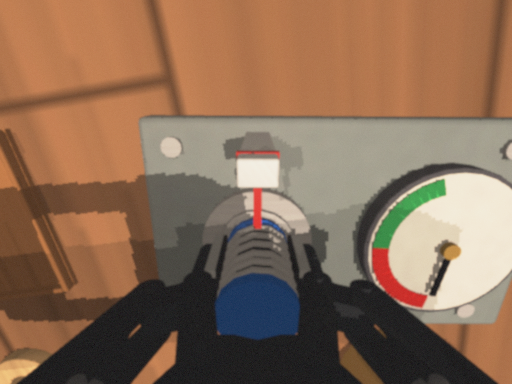

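Request:
play_rows([
  [0,0.1,0],
  [0,0,0],
  [0,0,0],
], yaw=[0,0,0], grip=[1,1,1])

```text
time: 7.7
tool_pos: [0.6697, -0.0274, 0.0474]
tool_rot: [-0.46, 0.46, -0.537, 0.537]
contact_force: [0.2, -0.5, -1.9]
gripper_width: 0.409
```

```bash
python3 go.py 0.6687 -0.027 0.0473 -0.155;python3 -c "
from h import *
f=grab('wrist');crop(f,200,120,120,100,6,'w9')
for i in range(5): print(readout.state()['contact_force'].round(1))"
```

```text
pos [ 0.6697 -0.0274  0.0474] zang -0.1551 y [ 0. -0. -1.] grip 0.409 F [ 0.18 -0.52 -1.87] t 7.7
tool shift cm [-0.02  0.01 -0.1 ]
yaw deg about tool y -0.01 (if y down)
[ 0.6  0.4 -1.4]
[ 0.6  0.4 -1.4]
[ 0.6  0.4 -1.4]
[ 0.6  0.4 -1.4]
[ 0.6  0.4 -1.4]
```

View pics/w9.png

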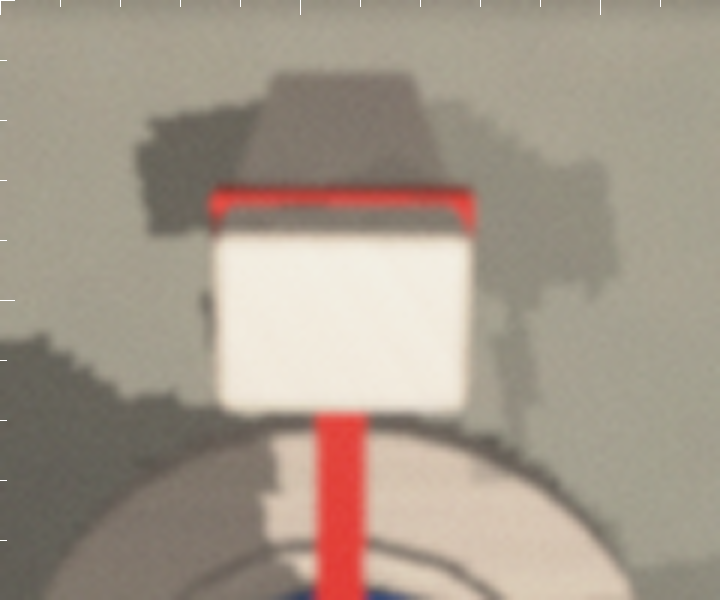

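Request:
play_rows([
  [0,0.1,0],
  [0,0,0],
  [0,0,0],
], yaw=[0,0,0], grip=[1,1,1])

```text
time: 8.05
tool_pos: [0.6697, -0.0274, 0.0471]
tool_rot: [-0.46, 0.46, -0.537, 0.537]
contact_force: [-3.1, -0.1, 5.5]
gripper_width: 0.405
```

Request:
play_rows([
  [0,0.1,0],
  [0,0,0],
  [0,0,0],
], yaw=[0,0,0], grip=[1,1,1])

```text
time: 8.35
tool_pos: [0.6697, -0.0273, 0.0469]
tool_rot: [0.46, -0.46, 0.537, -0.537]
contact_force: [-5.4, 0.8, 9.7]
gripper_width: 0.403
```

Request:
play_rows([
  [0,0,-0.1],
  [0,0,0],
  [0,0,0],
], yaw=[0,0,0], grip=[1,1,1])

```text
time: 8.65
tool_pos: [0.6697, -0.0274, 0.047]
tool_rot: [-0.46, 0.459, -0.537, 0.538]
contact_force: [-2.4, 1.1, 7.2]
gripper_width: 0.407
```

```bash
python3 go.py 0.6687 -0.027 0.0473 -0.155;python3 -c "
from h import *
f=grab('wrist');crop(f,320,120,190,190,4,'w10')
f=grab('side');crop(f,160,140,90,80,8,'s10')"
```

```text
pos [ 0.6697 -0.0274  0.047 ] zang -0.1551 y [ 0.003 -0.    -1.   ] grip 0.407 F [-2.36  1.12  7.21] t 8.65
tool shift cm [-0.02 -0.03 -0.1 ]
yaw deg about tool y -0.01 (if y down)
```

View pics/w10.png

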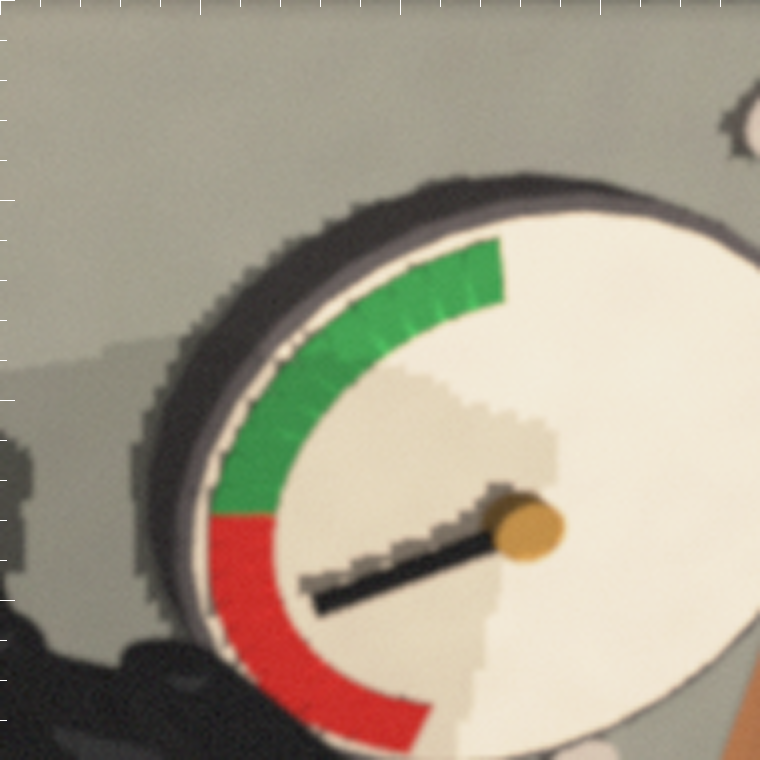

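View pics/s10.png

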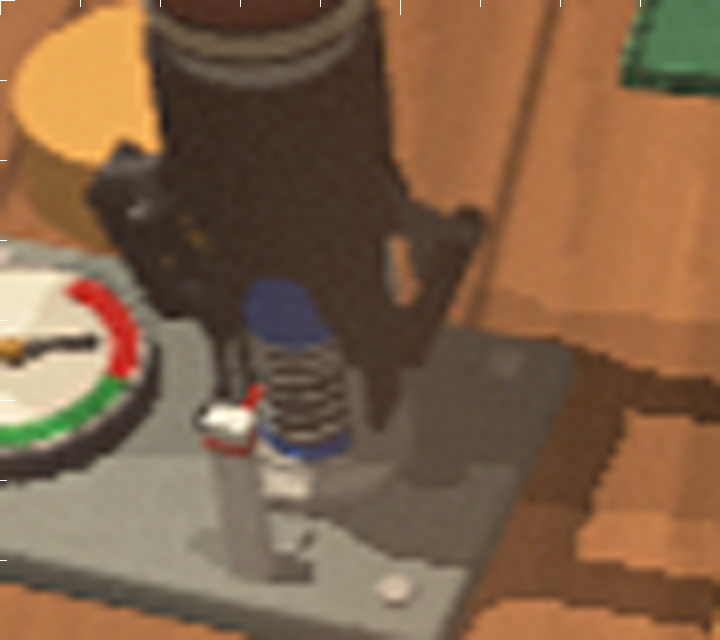

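Needle is at roughly 9 N, so the spring is pressed against the seat floor. Releasing.

Request:
play_rows([
  [0,-0.1,0],
  [0,0,0],
  [0,0,0],
  [0,0,0],
  [0,0,0],
], yaw=[0,0,0,0,0], grip=[1,0,-0.4,-0.4,-0.4])

```text
time: 9.25
tool_pos: [0.6682, -0.0272, 0.0458]
tool_rot: [0.46, -0.46, 0.537, -0.537]
contact_force: [-0.5, -0.0, 0.0]
gripper_width: 0.703
```

```bash
python3 go.py 0.6687 -0.027 0.0473 -0.155;python3 -c "
from h import *
f=grab('wrist','w11')
f=grab('side');crop(f,160,140,90,80,8,'s11')"
```

```text
pos [ 0.6682 -0.0272  0.0458] zang -0.1552 y [-0.001  0.    -1.   ] grip 0.703 F [-0.47 -0.04  0.01] t 9.25
tool shift cm [-0.02 -0.15  0.04]
yaw deg about tool y -0.01 (if y down)
```

View pics/w11.png

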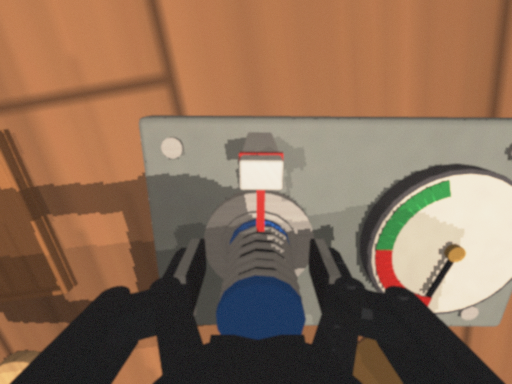

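View pics/s11.png

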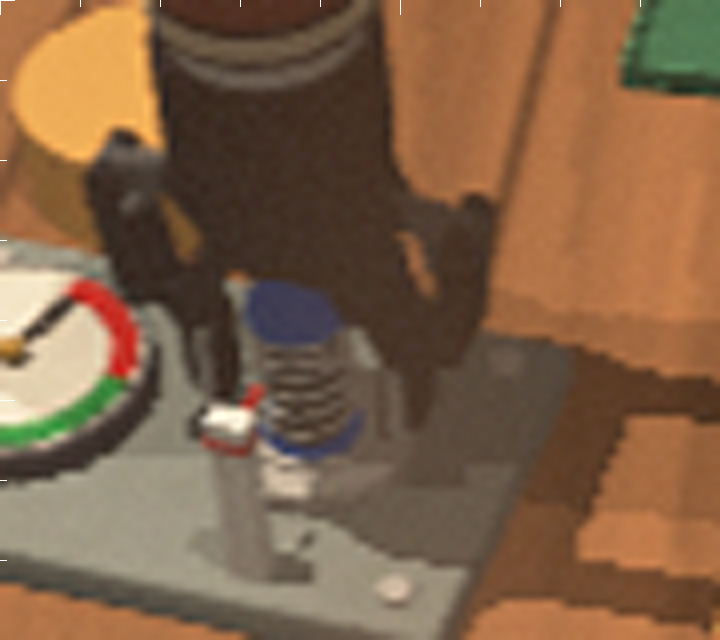

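Request:
play_rows([
  [0,-1,0],
  [0,-2.5,0],
  [0,-3.0,0],
  [0,-3.0,0],
  [0,-0.5,0],
  [0,0,0],
], yaw=[0,0,0,0,0,0], grip=[-0.4,-0.4,-0.4,-0.4,-0.4,-0.4])

```text
time: 9.95
tool_pos: [0.6697, -0.0274, 0.1486]
tool_rot: [-0.461, 0.459, -0.536, 0.538]
contact_force: [-0.4, -0.7, -0.7]
gripper_width: 0.7
```

```bash
python3 go.py 0.6687 -0.027 0.0473 -0.155;python3 -c "
from h import *
f=grab('wrist');crop(f,190,130,150,130,5,'w12')
f=grab('side');crop(f,160,140,90,80,8,'s12')
f=grab('scene');crop(f,160,160,90,80,8,'c12')
s=readout.state();print(s['tool_pos'],s['tool_rot'])"
```

```text
pos [ 0.6697 -0.0274  0.1486] zang -0.1551 y [ 0.004 -0.001 -1.   ] grip 0.7 F [-0.37 -0.69 -0.71] t 9.95
tool shift cm [-0.02 10.13 -0.14]
yaw deg about tool y -0.01 (if y down)
[ 0.66740444 -0.02701957  0.14428741] [ 0.45901547 -0.46050848  0.53809336 -0.53636953]
```

View pics/w12.png

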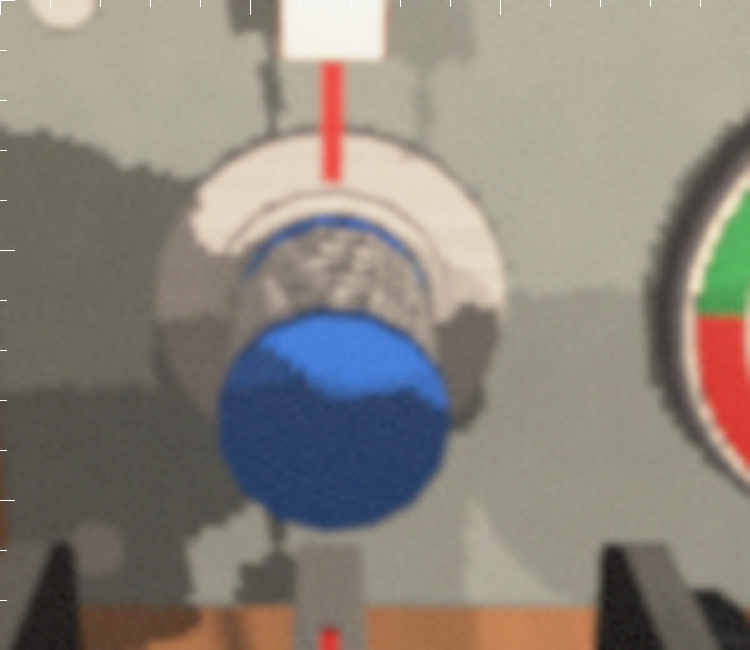

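View pics/s12.png

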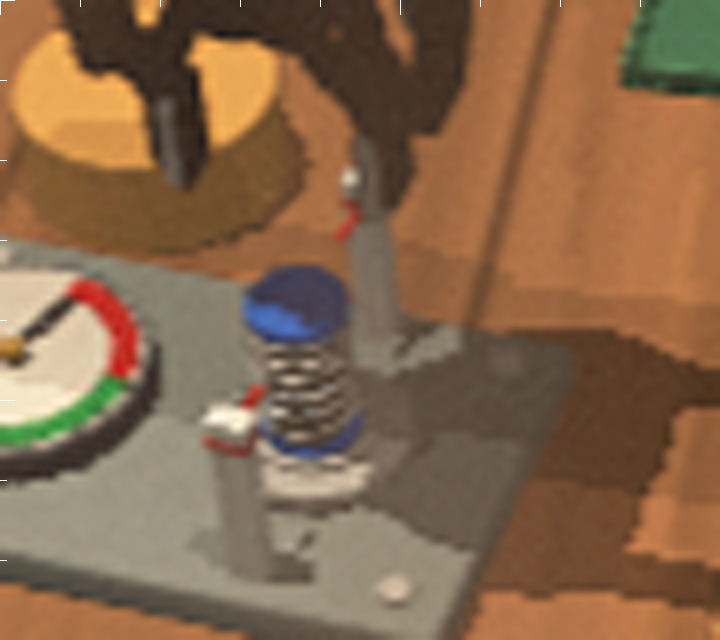

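View pics/c12.png

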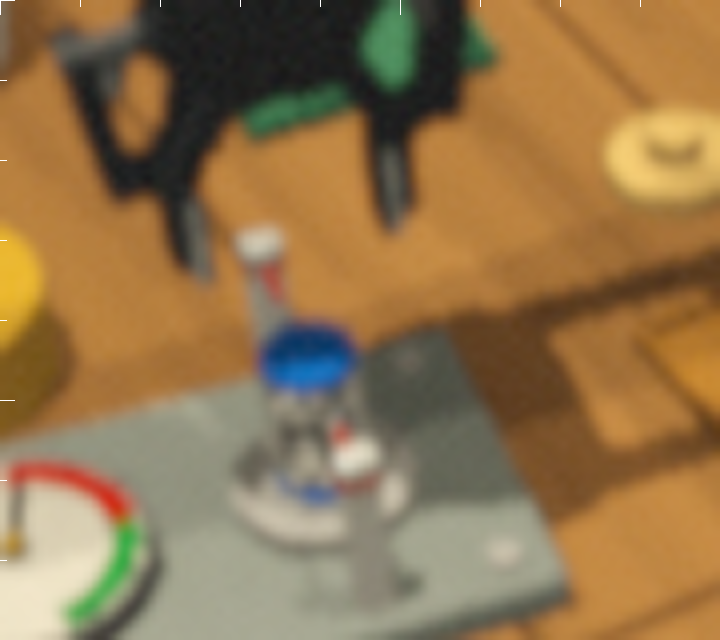

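```bash
python3 - <<'E'
from h import *
f=grab("wrist");s=readout.state();C=(np.array(f["mtx"]),)+wristRT(f,s);T=quatR(s["tool_rot"]);print(s["tool_pos"],T[:,1])
def tl(u,v,z): return ((T.T@(ray2z((190+u/5,130+v/5),*C,z)-s["tool_pos"]))*1000).round(1)
crop(f,190,130,150,130,5,'w13')
print("plate top",tl(330,130,.03),"L",tl(157,300,.03),"R",tl(505,280,.03))
print("ring",tl(335,190,.034),tl(335,190,.03)); print("foot",tl(335,215,.030),tl(335,215,.034))
for z in(.09,.094,.098):print("cap ctr",tl(333,420,z),"L/R",tl(219,420,z),tl(448,420,z),"top/bot",tl(335,310,z),tl(335,529,z))
print("marks post",tl(332,62,.095))
E
```

```text
[ 0.66728408 -0.02699644  0.14397287] [-3.67811768e-03  5.52358553e-04 -9.99993083e-01]
plate top [-33.1 114.   -0.4] L [ -0.2 114.1 -33.6] R [ -4.3 113.9  32.8]
ring [-22.8 110.    0.5] [-21.8 114.    0.5]
foot [-17.  114.    0.5] [-18.1 110.    0.5]
cap ctr [-1.6 54.   0.2] L/R [ -1.5  54.  -16.8] [-1.6 53.9 17.3] top/bot [-18.9  54.    0.5] [16.6 54.   0.5]
cap ctr [-3.3 50.   0.2] L/R [ -3.3  50.  -16.4] [-3.4 49.9 17. ] top/bot [-20.3  50.    0.5] [14.5 50.   0.5]
cap ctr [-5.1 46.   0.2] L/R [ -5.1  46.  -16.1] [-5.1 45.9 16.6] top/bot [-21.7  46.    0.5] [12.3 46.   0.5]
marks post [-55.5  49.    0.1]
```

View pics/w13.png

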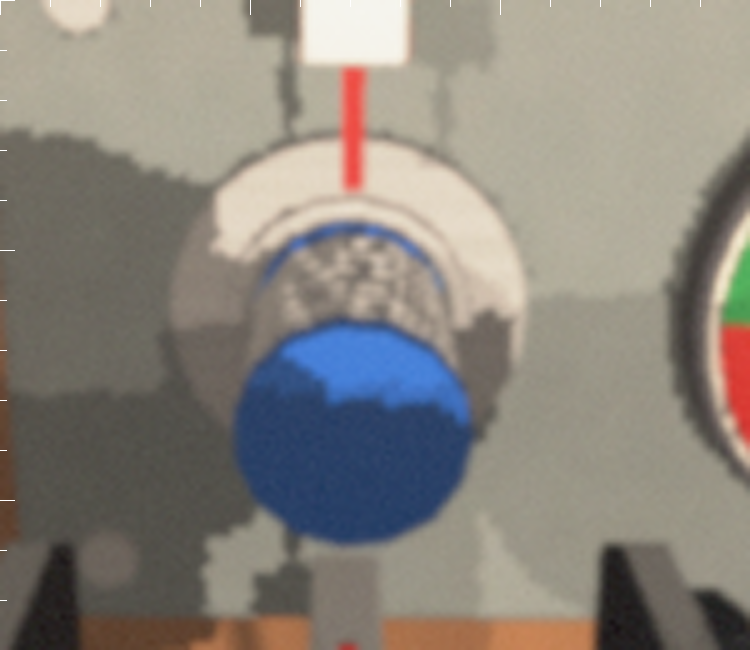

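```bash
python3 - <<'E'
from h import *
f=grab("wrist");s=readout.state();C=(np.array(f["mtx"]),)+wristRT(f,s);T=quatR(s["tool_rot"]);print(s["tool_pos"],T[:,1])
def tl(u,v,z): return ((T.T@(ray2z((190+u/5,130+v/5),*C,z)-s["tool_pos"]))*1000).round(1)
print("plate top",tl(350,134,.03),"L",tl(170,300,.03),"R",tl(526,300,.03))
print("ring",tl(352,196,.034)); print("foot",tl(354,220,.034))
for z in(.088,.092,.096):print("cap L/R",tl(234,432,z),tl(471,432,z),"top/bot",tl(353,320,z),tl(353,545,z))
print("mark inner tip, post edge",tl(354,190,.085),tl(354,67,.095))
E
```

```text
[ 0.66738609 -0.0270393   0.14406936] [-3.50422730e-03  5.18745252e-04 -9.99993726e-01]
plate top [-32.3 114.1   3.2] L [-1.000e-01  1.142e+02 -3.110e+01] R [ -0.2 113.9  37. ]
ring [-21.7 110.1   3.6]
foot [-17.1 110.1   4. ]
cap L/R [  1.3  56.1 -14.8] [ 1.3 56.  21. ] top/bot [-16.7  56.1   3.1] [20.5 56.1  3.3]
cap L/R [ -0.5  52.1 -14.5] [-0.5 52.  20.6] top/bot [-18.1  52.1   3.1] [18.3 52.1  3.2]
cap L/R [ -2.2  48.1 -14.1] [-2.3 48.  20.2] top/bot [-19.5  48.1   3. ] [16.1 48.1  3.2]
mark inner tip, post edge [-35.5  59.1   3.2] [-54.8  49.1   3. ]
```

Request:
play_rows([
  [0.13,0,0.3],
  [0,1,0],
  [0,1,0],
  [0,1,0],
  [0,0,0],
  [0,0,0],
  [0,0,0],
  [0,0,0],
  [0,0,0],
], yaw=[0,0,0,0,0,0,0,0,0], grip=[1,1,1,1,1,1,1,1,1])

```text
time: 11.1
tool_pos: [0.6717, -0.0289, 0.117]
tool_rot: [-0.46, 0.46, -0.537, 0.538]
contact_force: [-0.5, -0.3, -0.0]
gripper_width: 0.006
```

```bash
python3 go.py 0.6704 -0.0288 0.109 -0.155;python3 -c "
from h import *
from plant import manip; print(manip.finger_overhang)
f=grab('wrist','w14')
f=grab('side');crop(f,160,140,90,80,8,'s14')
f=grab('scene');crop(f,160,160,90,80,8,'c14')
s=readout.state();print(s['tool_pos'],s['tool_rot'])"
```

```text
pos [ 0.6717 -0.0289  0.117 ] zang -0.1551 y [ 0.001 -0.    -1.   ] grip 0.006 F [-0.48 -0.32 -0.01] t 11.1
tool shift cm [ 0.    0.8  -0.13]
yaw deg about tool y -0.0 (if y down)
0.011
[ 0.67145386 -0.02891682  0.11663929] [-0.45989799  0.45966601 -0.53707747  0.53735351]
```

View pics/w14.png

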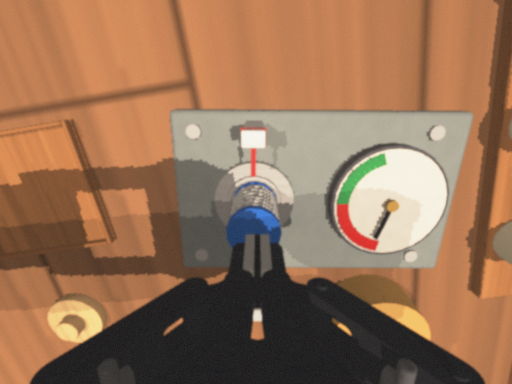

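View pics/s14.png

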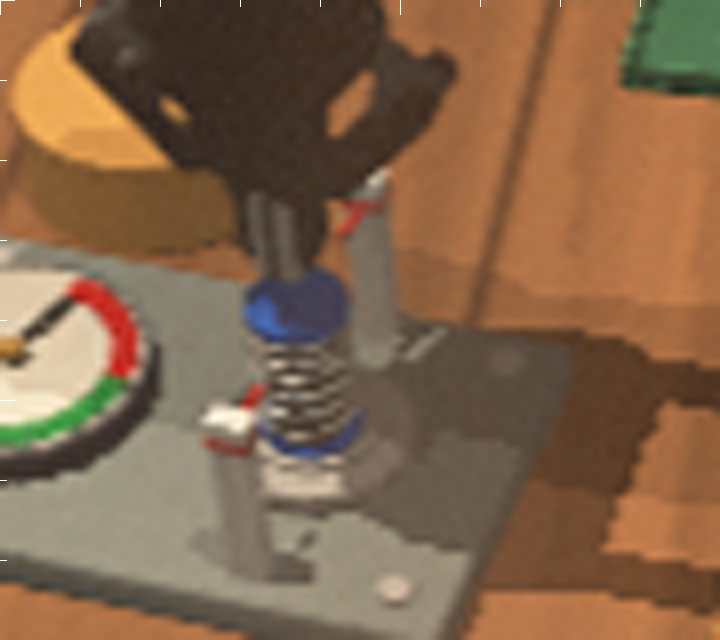

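View pics/c14.png

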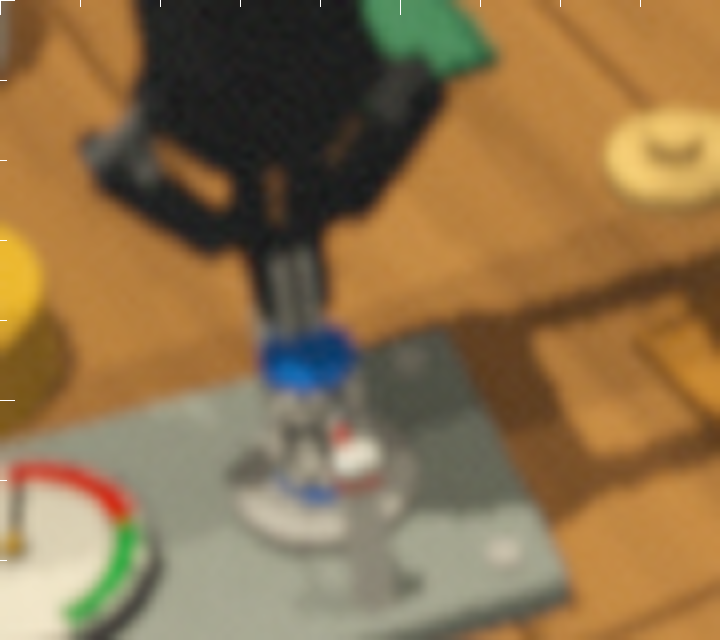

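Closed fingertips (u≈257) are just above the cap (u≈253). I'll shift slightly and feel for contact.

Request:
play_rows([
  [0,0.4,-0.15],
  [0,0.4,0],
  [0,0,0],
  [0,0,0],
  [0,0,0],
], yaw=[0,0,0,0,0], grip=[1,1,1,1,1])

```text
time: 11.75
tool_pos: [0.6699, -0.0287, 0.1083]
tool_rot: [-0.46, 0.46, -0.537, 0.537]
contact_force: [-0.0, -0.2, 0.4]
gripper_width: 0.004
```

Request:
play_rows([
  [0,0.2,0],
  [0,0.1,0],
  [0,0,0],
  [0,0,0],
], yaw=[0,0,0,0], grip=[1,1,1,1])

```text
time: 12.15
tool_pos: [0.6698, -0.0287, 0.1053]
tool_rot: [0.46, -0.46, 0.537, -0.537]
contact_force: [0.7, -0.3, 0.4]
gripper_width: 0.003
```

Request:
play_rows([
  [0,0.1,0],
  [0,0.1,0],
  [0,0,0],
  [0,0,0],
], yaw=[0,0,0,0], grip=[1,1,1,1])

```text
time: 12.55
tool_pos: [0.6699, -0.0287, 0.1034]
tool_rot: [-0.46, 0.46, -0.537, 0.537]
contact_force: [0.3, 0.3, 0.9]
gripper_width: -0.0
```

Request:
play_rows([
  [0,0.1,0],
  [0,0.1,0],
  [0,0,0],
  [0,0,0],
], yaw=[0,0,0,0], grip=[1,1,1,1])

```text
time: 12.95
tool_pos: [0.67, -0.0287, 0.1017]
tool_rot: [-0.46, 0.46, -0.537, 0.537]
contact_force: [-0.3, -0.5, 1.5]
gripper_width: 0.004
```

```bash
python3 -c "
from h import *
f=grab('wrist');crop(f,310,120,190,150,4,'w15')
f=grab('side');crop(f,160,140,90,80,8,'s15')
s=readout.state();print(s['tool_pos'],s['contact_force'])"
```

```text
[ 0.67000624 -0.02871056  0.10160267] [-0.58277199 -0.3943502   1.95957603]
```

View pics/w15.png

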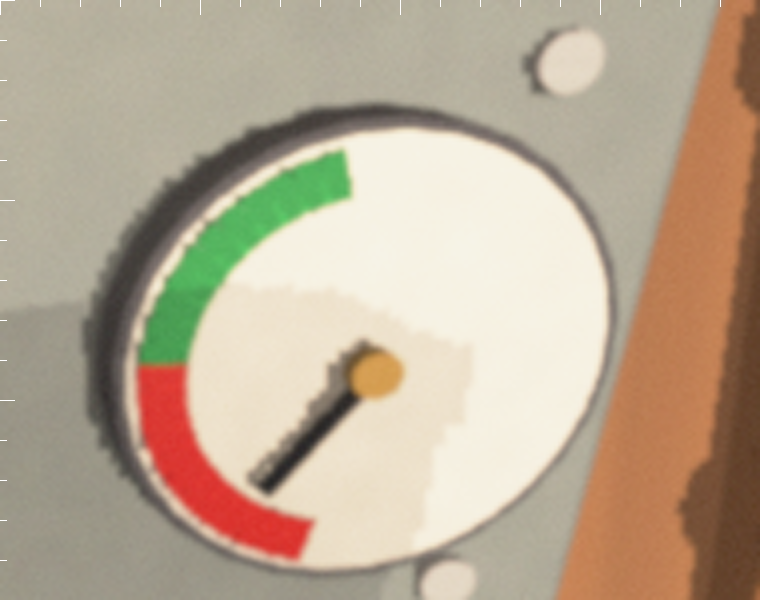

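View pics/s15.png

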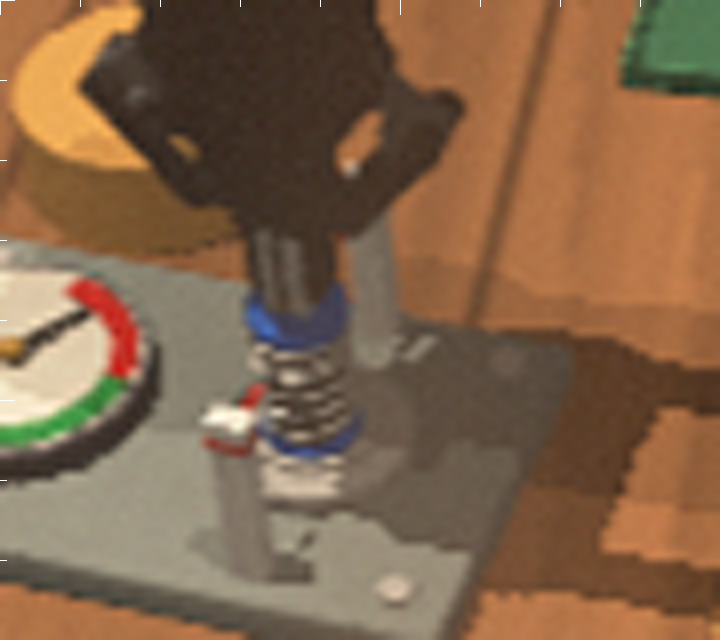

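```bash
cat > dial.py <<'E'
from h import *
import sys
def dial(tip,piv,f,s,z=.043,seat=(.6695,-.028),yaw=-.155):
    C=(np.array(f["mtx"]),)+wristRT(f,s)
    a=ray2z(tip,*C,z)[:2];p=ray2z(piv,*C,z)[:2];d=a-p
    c,sn=np.cos(yaw),np.sin(yaw); dx=np.array([c*d[0]+sn*d[1],-sn*d[0]+c*d[1]])
    ang=np.arctan2(dx[1],dx[0]) # in tester frame, ccw from +x; seat direction = pi; clockwise viewed from above = decreasing
    dev=(ang-np.pi+np.pi)%(2*np.pi)-np.pi
    print("pivot",p,"needle vs seat dir (ccw+)",dev,"N",12-dev/.12)
if __name__=="__main__":
    v=[float(x) for x in sys.argv[1:]]
    s=readout.state();f=grab("wrist");dial(v[:2],v[2:],f,s)
E
python3 dial.py 375.5 241.75 404 213.25
```

```text
pivot [ 0.78138153 -0.04594114] needle vs seat dir (ccw+) 0.9317805432034376 N 4.235162139971353
```

Request:
play_rows([
  [0,0.1,0],
  [0,0.1,0],
  [0,0.1,0],
  [0,0,0],
  [0,0,0],
], yaw=[0,0,0,0,0], grip=[1,1,1,1,1])

```text
time: 13.6
tool_pos: [0.6702, -0.0288, 0.0991]
tool_rot: [-0.46, 0.46, -0.537, 0.537]
contact_force: [-1.1, -0.3, 4.7]
gripper_width: 0.002
```

Request:
play_rows([
  [0,0.1,0],
  [0,0.1,0],
  [0,0.1,0],
  [0,0,0],
  [0,0,0],
  [0,0,0],
], yaw=[0,0,0,0,0,0], grip=[1,1,1,1,1,1])

```text
time: 14.2
tool_pos: [0.6705, -0.0288, 0.0969]
tool_rot: [-0.46, 0.459, -0.537, 0.538]
contact_force: [-2.2, -1.1, 8.9]
gripper_width: 0.001
```

```bash
python3 -c "
from h import *
f=grab('wrist','w16f');crop(f,310,120,190,150,4,'w16')
f=grab('side');crop(f,170,140,60,70,10,'s16')
f=grab('scene');crop(f,170,175,60,60,10,'c16')
s=readout.state();print(s['tool_pos'],s['contact_force'])"
```

```text
[ 0.67053956 -0.02883214  0.09693826] [-2.40856859 -0.99695087  8.12086623]
```

View pics/w16.png

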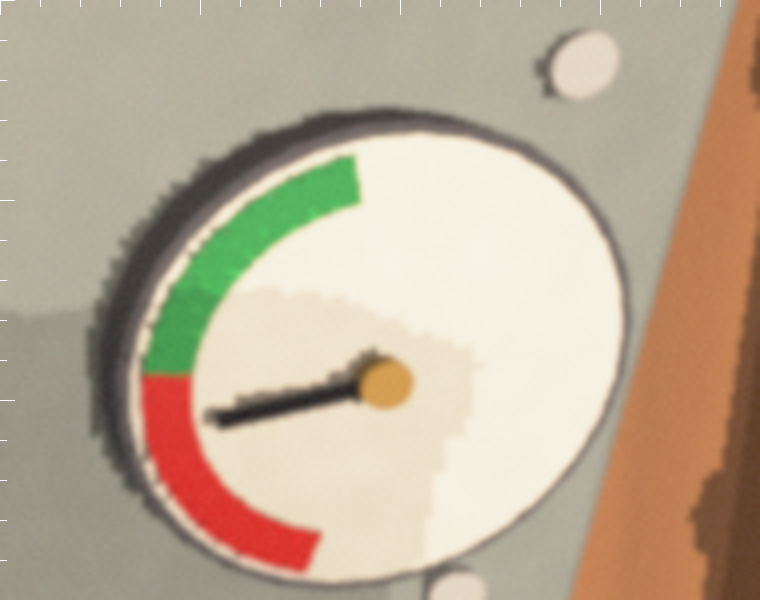

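View pics/s16.png

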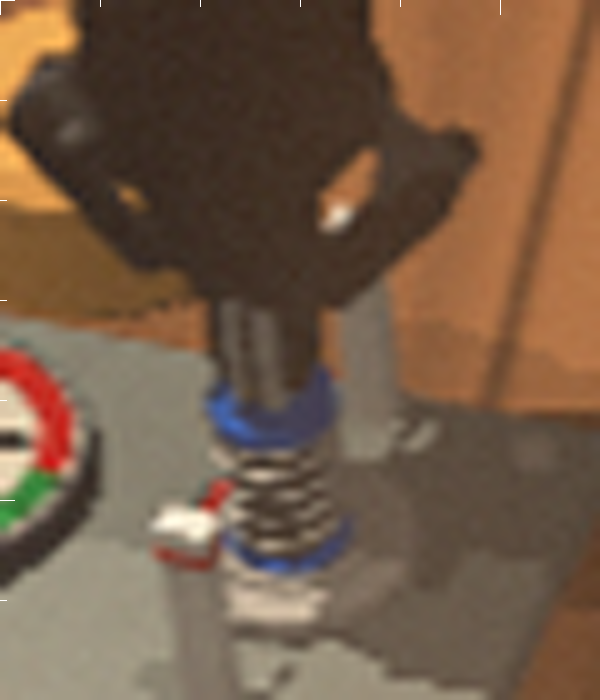

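View pics/w16f.png

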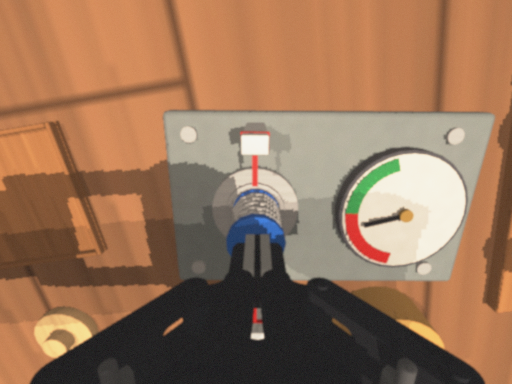

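View pics/c16.png

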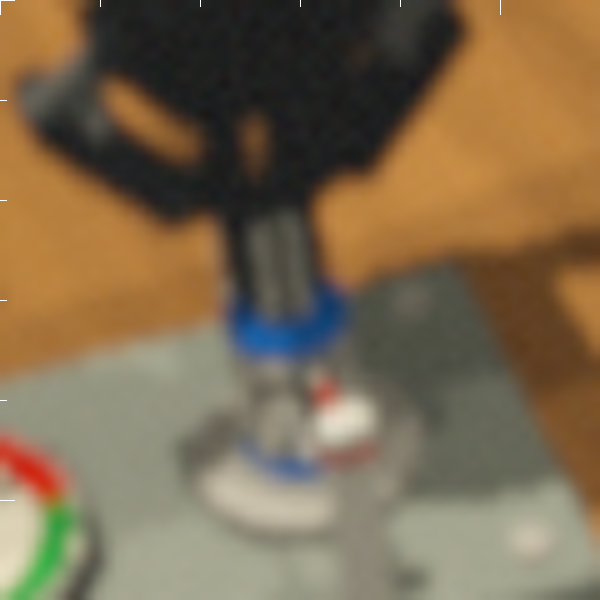

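```bash
python3 dial.py 365 225 406.25 216; python3 -c "
from h import *
print(readout.state()['tool_pos'],readout.state()['contact_force'],readout.state()['time'])"
```

```text
pivot [ 0.7813595  -0.04624327] needle vs seat dir (ccw+) 0.24310556779943582 N 9.974120268338034
[ 0.67054536 -0.02881285  0.09696796] [-2.38077156  0.79218022  8.58803795] 14.4
```

Request:
play_rows([
  [0,0.1,0],
  [0,0,0],
  [0,0,0],
  [0,0,0],
  [0,0,0],
], yaw=[0,0,0,0,0], grip=[1,1,1,1,1])

```text
time: 14.9
tool_pos: [0.6707, -0.0288, 0.0962]
tool_rot: [-0.46, 0.459, -0.537, 0.538]
contact_force: [-2.5, -0.0, 8.9]
gripper_width: -0.0
```

```bash
python3 -c "
from h import *
F=[];Z=[]
for i in range(4):
    f=grab('wrist');s=readout.state();F.append(s['contact_force']);Z.append(s['tool_pos'])
crop(f,310,120,190,150,4,'w17')
print(np.array(F).round(1),np.array(Z).round(4),s['time'])"
```

```text
[[-2.9  0.6  8.9]
 [-2.5  1.   9.6]
 [-1.5  0.3  8.9]
 [-2.8  0.   9.7]] [[ 0.6706 -0.0288  0.0962]
 [ 0.6707 -0.0288  0.0962]
 [ 0.6707 -0.0288  0.0962]
 [ 0.6707 -0.0288  0.0962]] 15.1
```

View pics/w17.png

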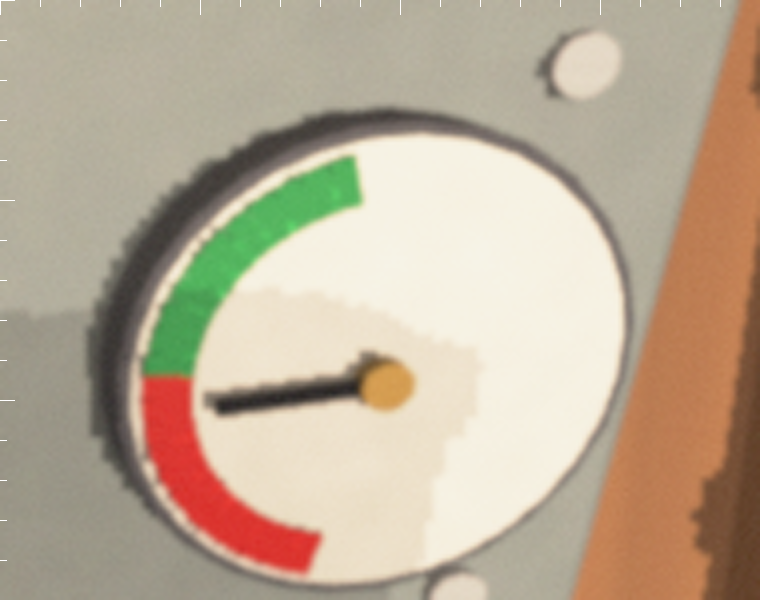

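Request:
play_rows([
  [0,0.03,0],
  [0,0,0],
  [0,0,0],
  [0,0,0],
  [0,0,0],
  [0,0,0],
  [0,0,0],
  [0,0,0],
  [0,0,0],
  [0,0,0],
  [0,0,0],
  [0,0,0],
], yaw=[0,0,0,0,0,0,0,0,0,0,0,0], grip=[1,1,1,1,1,1,1,1,1,1,1,1])

```text
time: 16.3
tool_pos: [0.6707, -0.0289, 0.096]
tool_rot: [-0.46, 0.459, -0.537, 0.538]
contact_force: [-3.2, 1.0, 9.9]
gripper_width: -0.002
```

Request:
play_rows([
  [0,0,0],
  [0,0,0],
  [0,0,0],
  [0,0,0],
  [0,0,0],
  [0,0,0],
  [0,0,0],
  [0,0,0],
], yaw=[0,0,0,0,0,0,0,0], grip=[1,1,1,1,1,1,1,1])

```text
time: 17.1
tool_pos: [0.6707, -0.0289, 0.096]
tool_rot: [-0.46, 0.459, -0.537, 0.538]
contact_force: [-1.9, 0.8, 9.9]
gripper_width: -0.001
```

```bash
python3 -c "
from h import *
F=[];Z=[]
for i in range(4):
    f=grab('wrist');s=readout.state();F.append(s['contact_force']);Z.append(s['tool_pos'])
crop(f,310,120,190,150,4,'w18');crop(f,215,170,85,75,8,'w18b')
print(np.mean(F,0).round(1),np.mean(Z,0).round(4),s['time'],s['tool_rot'],quatR(s['tool_rot'])[:,1])"
```

```text
[-2.7  0.1  8.9] [ 0.6707 -0.0288  0.096 ] 17.3 [-0.46020367  0.45935582 -0.53667085  0.53776316] [ 1.91540211e-03 -3.93958386e-04 -9.99998088e-01]
```

View pics/w18.png

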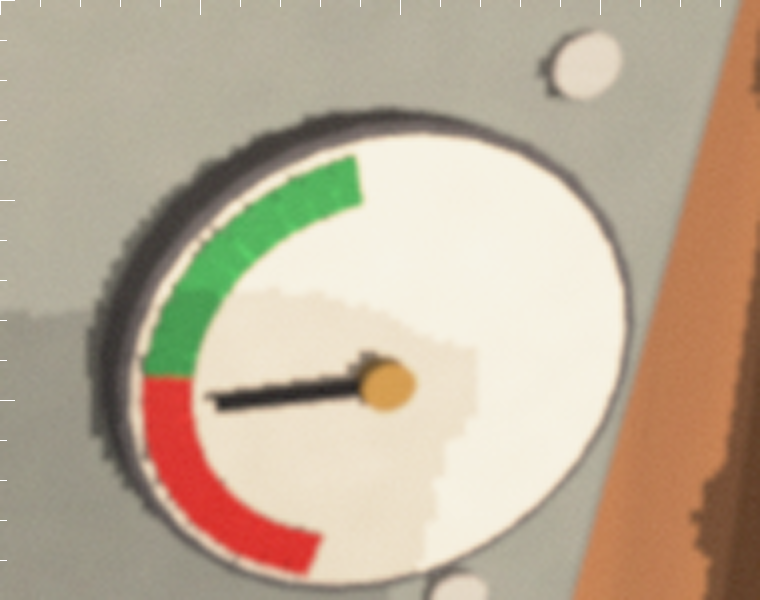

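View pics/w18b.png

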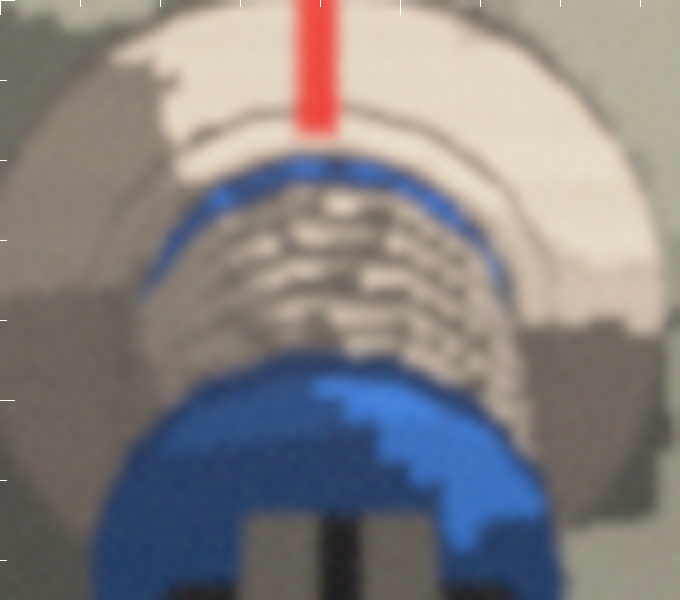

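```bash
python3 dial.py 364.5 221 406.75 216.5; python3 - <<'E'
from h import *
f=grab("wrist");M=np.linalg.inv(np.array(f["mount"]));K=np.array(f["mtx"])
for x in(-.011,):
  for y in(.008,.011,.014):
    print(x,y,proj((x,y,0),K,M[:3,:3],M[:3,3]), proj((x,y,.006),K,M[:3,:3],M[:3,3]))
# spring cap front rim at tool x=-.018+c
for y in(.009,.011,.013): print("rim",y,proj((-.018,y,0),K,M[:3,:3],M[:3,3]))
s=readout.state();C=(K,)+wristRT(f,s)
T=quatR(s["tool_rot"])
for n,uv,z in(("capfront",(215+320/8,170+357/8),.085),("foot",(215+320/8,170+155/8),.034),("ring",(215+320/8,170+103/8),.034),("marktip",(215+320/8,170+133/8),.085),("plate",(215+320/8,170-3/8),.03)):
    print(n,((T.T@(ray2z(uv,*C,z)-s["tool_pos"]))*1000).round(1))
E
```

```text
pivot [ 0.78142824 -0.0462279 ] needle vs seat dir (ccw+) 0.11751973500287782 N 11.020668874976018
-0.011 0.008 [256.14657416 231.19900017] [266.59770282 231.2018849 ]
-0.011 0.011 [256.16256097 228.82345112] [266.42716296 228.82627441]
-0.011 0.014 [256.17798714 226.5312102 ] [266.26260379 226.53397454]
rim 0.009 [256.14219383 219.3406145 ]
rim 0.011 [256.15306017 217.87694965]
rim 0.013 [256.16366729 216.448202  ]
capfront [-20.1  11.   -0.7]
foot [-18.3  62.   -1. ]
ring [-23.4  62.   -1. ]
marktip [-36.9  11.   -0.6]
plate [-32.5  66.   -1. ]
```

The needle shows 11.0 N and the wrist force plus spring weight gives about 10.9 N. The fingertips were at z = 85.0 mm by kinematics and held for about 2 s. That's in the red band, so the spring is weak and goes in the red tray. Releasing the load gently.

Request:
play_rows([
  [0,-0.2,0],
  [0,-0.4,0],
  [0,-0.6,0],
  [0,-1,0],
  [0,-1.5,0],
  [0,-1.3,-0.1],
  [0,0,0],
  [0,0,0],
  [0,0,0],
  [0,0,0],
], yaw=[0,0,0,0,0,0,0,0,0,0], grip=[1,1,1,1,1,-0.5,-0.5,-0.5,-0.5,-0.5])

```text
time: 18.4
tool_pos: [0.6683, -0.0285, 0.143]
tool_rot: [0.459, -0.46, 0.538, -0.537]
contact_force: [-0.3, 0.3, -0.1]
gripper_width: 0.75
```

```bash
python3 go.py 0.6695 -0.028 0.0473 -0.155;python3 -c "
from h import *
f=grab('wrist','w19')"
```

```text
pos [ 0.6683 -0.0285  0.143 ] zang -0.1552 y [-0.002  0.    -1.   ] grip 0.75 F [-0.28  0.3  -0.07] t 18.4
tool shift cm [-0.06  9.57  0.13]
yaw deg about tool y -0.01 (if y down)
```

View pics/w19.png

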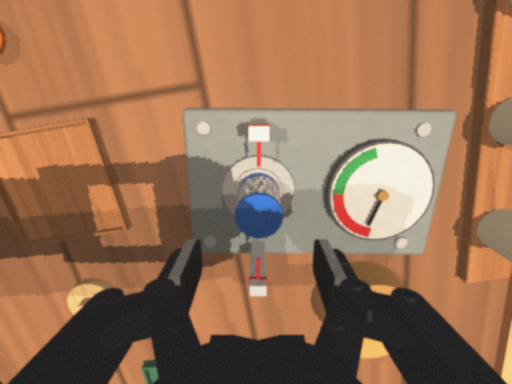

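The spring is standing in the seat and has come back up: cap at (259,215), fingers on either side. Regrasping.

Request:
play_rows([
  [0,2,0],
  [0,2.5,0],
  [0,2.5,0],
  [0,1.5,0],
  [0,0.9,0],
  [0,0,0],
  [0,0,0],
], yaw=[0,0,0,0,0,0,0], grip=[-0.5,-0.5,-0.5,-0.5,-0.5,-0.5,-0.5])

```text
time: 19.15
tool_pos: [0.6696, -0.0286, 0.051]
tool_rot: [-0.46, 0.459, -0.537, 0.538]
contact_force: [-0.1, 0.5, 0.7]
gripper_width: 0.746
```

Request:
play_rows([
  [0,0,0],
  [0,0,0],
  [0,0,0],
  [0,0,0],
  [0,0,0],
  [0,0,0],
], yaw=[0,0,0,0,0,0], grip=[0,0.5,1,1,1,1])

```text
time: 19.75
tool_pos: [0.6698, -0.0287, 0.0515]
tool_rot: [-0.46, 0.459, -0.537, 0.538]
contact_force: [0.6, 0.2, 6.4]
gripper_width: 0.407
```

```bash
python3 go.py 0.6695 -0.028 0.14 -0.155;python3 -c "
from h import *
f=grab('wrist','w20')"
```

```text
pos [ 0.6698 -0.0287  0.0515] zang -0.1551 y [ 0.002 -0.    -1.   ] grip 0.407 F [0.62 0.24 6.45] t 19.75
tool shift cm [-0.06 -8.85 -0.02]
yaw deg about tool y -0.01 (if y down)
```

View pics/w20.png

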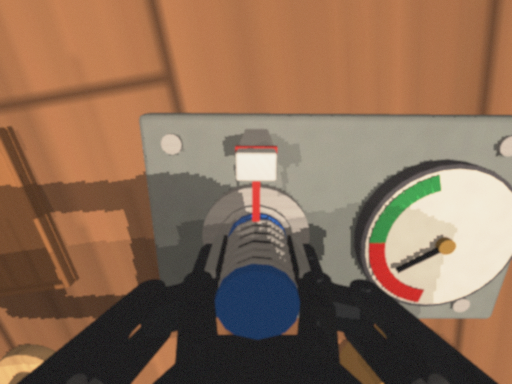

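Request:
play_rows([
  [0,-0.5,0],
  [0,-1.5,0],
  [0,-2,0],
  [0,-2,0],
  [0,-1.5,0],
  [0,-0.5,0],
  [0,0,0],
], yaw=[0,0,0,0,0,0,0], grip=[1,1,1,1,1,1,1])

```text
time: 20.5
tool_pos: [0.6693, -0.0286, 0.1311]
tool_rot: [-0.46, 0.459, -0.537, 0.538]
contact_force: [0.5, -0.1, -1.1]
gripper_width: 0.406
```

Request:
play_rows([
  [-1.5,0,-0.8],
  [-3,0,-1.7],
  [-3.3,0,-1.8],
  [-3.5,0,-1.9],
  [-3.5,0,-1.9],
  [-3.5,0,-1.9],
  [-3.5,0,-1.9],
  [-3.5,0,-1.9],
  [-3.2,0,-1.8],
  [-2.8,0,-1.6],
  [-1.6,0,-1.0],
  [0,0,0],
], yaw=[0,0,0,0,0,0,0,0,0,0,0,0], grip=[1,1,1,1,1,1,1,1,1,1,1,1])

```text
time: 21.7
tool_pos: [0.537, 0.3271, 0.1282]
tool_rot: [0.46, -0.462, 0.537, -0.536]
contact_force: [0.2, -0.6, -1.0]
gripper_width: 0.405
```

```bash
python3 -c "
from h import *
f=grab('wrist','w21');grab('side','s21');f=grab('side')"; python3 go.py 0.5395 0.330 0.028 -0.155
```

```text
pos [0.539  0.3243 0.1289] zang -0.1548 y [-0.002 -0.001 -1.   ] grip 0.407 F [-0.31  0.18 -1.07] t 21.85
tool shift cm [-0.58 10.09 -0.03]
yaw deg about tool y 0.01 (if y down)
```

View pics/w21.png

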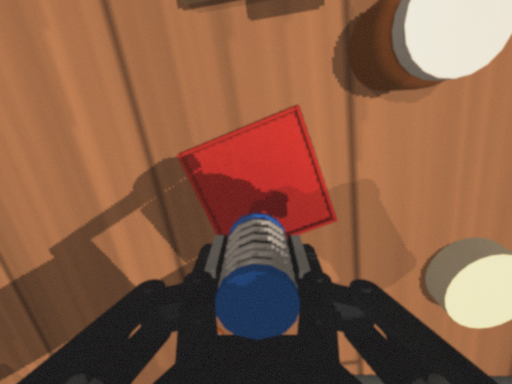

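View pics/s21.png

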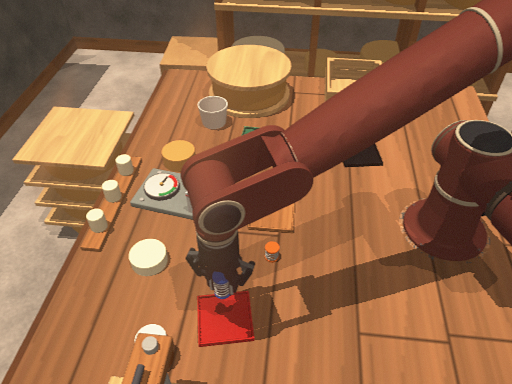

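The red tray's corners are at (180,156), (297,107) and (335,217) in the wrist view, so its centre is near (257.5,186).

```bash
python3 -c "
from h import *
f=grab('wrist');s=readout.state();C=(np.array(f['mtx']),)+wristRT(f,s)
c=[ray2z(p,*C,.012) for p in((180,156),(297,107),(335,217))];print((c[0]+c[2])/2,[np.linalg.norm(c[i]-c[i+1]) for i in(0,1)])
"
```

```text
[0.54335546 0.32479447 0.012     ] [np.float64(0.11501594920120692), np.float64(0.11375559340007343)]
```

Request:
play_rows([
  [-0.6,2,0],
  [0,2.5,0],
  [0,2,0],
  [0,1.5,0],
  [0,1.0,0],
  [0,0.5,0],
  [0,0,0],
  [0,0,0],
], yaw=[0,0,0,0,0,0,0,0], grip=[1,1,1,1,1,1,1,1])

```text
time: 22.7
tool_pos: [0.5415, 0.3308, 0.036]
tool_rot: [-0.46, 0.459, -0.537, 0.537]
contact_force: [0.5, -0.3, -0.2]
gripper_width: 0.406
```

```bash
python3 -c "
from h import *
f=grab('wrist','w22')"; python3 go.py 0.5395 0.330 0.0255 -0.155
```

```text
pos [0.5416 0.3309 0.0362] zang -0.1551 y [ 0.002  0.001 -1.   ] grip 0.405 F [-0.03  0.03 -1.5 ] t 22.75
tool shift cm [ 0.12  1.07 -0.2 ]
yaw deg about tool y -0.01 (if y down)
```

View pics/w22.png

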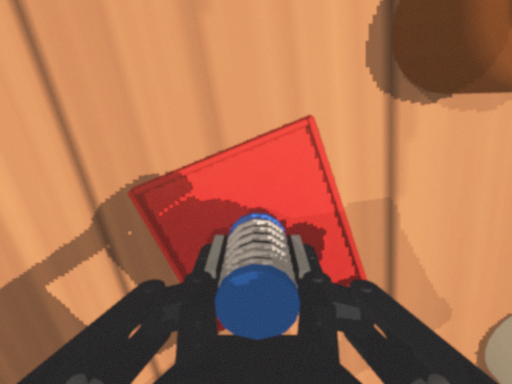

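Request:
play_rows([
  [0.2,0.5,0],
  [0,0.4,0],
  [0,0.1,0],
  [0,0,0],
  [0,0,0],
], yaw=[0,0,0,0,0], grip=[1,1,1,1,1])

```text
time: 23.25
tool_pos: [0.5409, 0.3287, 0.0259]
tool_rot: [-0.46, 0.46, -0.537, 0.537]
contact_force: [-1.9, -1.2, 5.7]
gripper_width: 0.406
```

Request:
play_rows([
  [0,0.1,0],
  [0,0,0],
  [0,0,0],
], yaw=[0,0,0], grip=[1,1,1])

```text
time: 23.55
tool_pos: [0.5409, 0.3287, 0.0259]
tool_rot: [-0.46, 0.46, -0.537, 0.537]
contact_force: [-4.7, -2.1, 10.7]
gripper_width: 0.405
```

Contact with the tray floor. Backing off the 1 mm preload, then opening.

Request:
play_rows([
  [0,-0.1,0],
  [0,0,0],
  [0,0,0],
  [0,0,0],
  [0,0,0],
  [0,0,0],
  [0,0,0],
], yaw=[0,0,0,0,0,0,0], grip=[1,0,-0.4,-0.6,-0.6,-0.6,-0.6])

```text
time: 24.25
tool_pos: [0.5405, 0.3286, 0.0249]
tool_rot: [0.46, -0.46, 0.537, -0.537]
contact_force: [-0.6, -0.2, -0.3]
gripper_width: 0.798
```

Request:
play_rows([
  [0,-0.5,0],
  [0,-1.5,0],
  [0,-3,0],
  [0,-3.5,0],
  [0,-3.5,0],
  [0,-2,0],
  [0,0,0],
  [0,0,0],
  [0,0,0],
], yaw=[0,0,0,0,0,0,0,0,0], grip=[-0.6,-0.6,-0.6,-0.6,-0.6,-0.6,-0.6,-0.6,-0.6])

```text
time: 25.15
tool_pos: [0.5394, 0.3281, 0.1631]
tool_rot: [0.459, -0.461, 0.538, -0.537]
contact_force: [0.4, 0.1, 0.3]
gripper_width: 0.801
```

```bash
python3 -c "
from h import *
f=grab('wrist','w23');grab('side','s23');grab('scene','c23');s=readout.state();print(s['tool_pos'],s['contact_force'],s['time'])"
```

```text
[0.53952617 0.3281353  0.16292101] [ 0.04261333 -0.23184344  0.93433698] 25.3
```

View pics/w23.png

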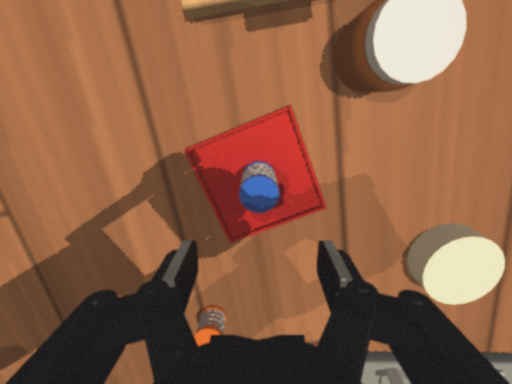

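View pics/s23.png

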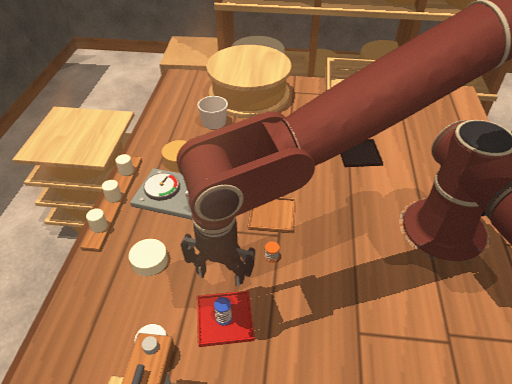

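View pics/c23.png

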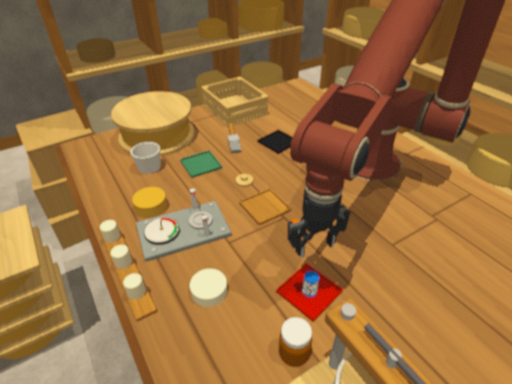

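The wrist (259,193), side (223,312) and scene (311,285) views all show the spring upright and free in the red tray. Nothing else has moved and the gripper is clear. Handing in.

```bash
python3 -c "
from plant import workorder
print(workorder.job_done())"
```

```text
the job is handed in; nothing more can be done
None
```

The spring failed the test, so I stood it upright in the red tray and handed the job in at about 25 s of the 72 s allowed.

- **Test:** I stood the spring in the seat, let go, and pushed its cap down with the closed fingertips to the mark height. That was 85.0 mm above the table by arm kinematics, held for about 2 s. The needle stayed in the red at about 11.0 N. Wrist force plus the spring's weight gave about 10.8 N, in agreement. The highest load on the tester while the cap was pressed was about 11.5 N, and squashing stopped at the marks.
- **Final pictures:** all three cameras show the spring upright near the middle of the red tray, the gripper clear of it, and no other object visibly moved.
- **Less certain:** the cap's height at the marks rests on the arm's own position and the stated 11 mm fingertip length. The camera views could only confirm it to about 2 mm, and one wrist-view estimate put the cap a few mm lower. A lower cap would make the spring weaker still. The cap would have to have been more than 0.7 mm above the marks for the result to change. There was also a sideways force of about 2–3 N on the tool during the press.

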